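Clip the long column into the station and prime it

TASK

Take the longer of the two steel columns out of the cradle and push it down past the sprung jaw of the station's clip until it sits fully home on both saddles and the jaw has closed over it. Then pull the pump lever all the way down to its stop and ease it back up slowly, never letting it fly back. Do not drop the column, and leave the shorter column and the beaker undisturbed.

Things in the scene. Friction and masses are not known exactly. Their poses are not given: they have to be found in the camera images.
- column_long_mid (a point): centre of the long column: a loose steel tube 22 mm in diameter, 180 mm long overall, about 0.3 kg, with a dark hexagonal nut (31 mm across corners, 18 mm long) at each end. Its x axis runs along the column. Lies level in one of the cradle's two places; both ends are alike.
- column_short_mid (a point): centre of the short column: as the long one but 136 mm long overall; too short between its nuts for the clip. Lies in the other place of the cradle. Leave it there.
- cradle: white plastic cradle fixed to the worktop, base 100 x 160 x 8 mm; origin under its centre. Two places 80 mm apart (y = +40 and -40 mm) hold the columns along its x axis, centres 50 mm above the worktop, in V rests 12 mm wide at x = +-38 mm, tops at most 55 mm high; the 64 mm between the rests is free for fingers.
- station: grey base plate 200 x 235 x 12 mm fixed to the worktop: aluminium column clip on one side (y = -30 mm), white hand pump with lever on the other (y = +105 mm). Origin on the worktop; plate from x = -100 to 100, y = -85 to 150 mm. x is the direction of the clipped column; the lever points to -x. The jaw's axle (8 mm round) lies at y = -50 mm, 22 mm over the worktop.
- clip_seat (a point): where the long column's centre must come to lie, 60 mm over the worktop, column along this point's x. Towers 24 mm wide at x = +-50 mm: saddles 11 mm below this point, fixed cheek on +y, sprung jaw on -y. The mouth between jaw nose (13 mm above this point) and cheek is 18 mm, widening to 35 mm at the tower tops, 35 mm above it. Between the towers 76 mm are free for fingers.
- jaw (a joint): angle of the sprung steel jaw (rad): 0 closed, grows as it is pushed outwards (to -y), at most 0.5. A column pushed straight down moves it aside by about 0.09, taking about 12 to 22 N in all; it snaps back over the column when that is home. The column's weight alone does not open it.
- lever_handle (a point): centre of the lever's black cross handle, a cylinder 20 mm in diameter and 70 mm long, lying along the station's y axis, 140 mm from the lever's hinge; about 164 mm over the worktop when the lever is up.
- lever_hinge (a point): centre of the lever's hinge, 65 mm above the worktop; its axis is the station's y axis.
- lever (a joint): lever angle (rad): 0 fully up (the arm rises at 0.785 rad from level towards the station's -x), 0.9 fully down at its stop (the arm is 0.115 rad below level). A spring with some damping pushes it back up: about 3 N at the handle at the top, 9 N at the bottom; let go when down, it flies back at over 3 rad/s.
- beaker_mid (a point): centre of a small loose glass beaker, 50 mm wide, 69 mm high, standing between the cradle and the station.

How it is judged:
On the way, in this order (a step that is already met when the one before it is completed fails the run):
1. the long column is home in the clip, jaw closed over it, and the fingers are off it (horizontal distance between column_long_mid and clip_seat below 0.012 m and z of column_long_mid in the frame of clip_seat between -0.004 and 0.003 m and angle between the x axis of column_long_mid and the x axis of clip_seat, either way round below 0.06 rad and value of joint jaw below 0.04 rad and contact force between the fingers and column_long below 0.1 N), for 0.2 s.
2. the lever is pulled all the way down (value of joint lever above 0.82 rad), for 0.05 s.
At the end, for the whole second after the job is handed in: The long column rests in the clip: its centre within 12 mm of the seat along the column, at most 3 mm high, parallel within 0.06 rad, the jaw closed over it (below 0.04 rad), at rest; the lever is back up (below 0.06 rad) (horizontal distance between column_long_mid and clip_seat below 0.012 m and z of column_long_mid in the frame of clip_seat between -0.004 and 0.003 m and angle between the x axis of column_long_mid and the x axis of clip_seat, either way round below 0.06 rad and value of joint jaw below 0.04 rad and linear speed of column_long below 0.02 m/s and value of joint lever below 0.06 rad); the robot touches nothing.
It fails at once if the lever flies back (faster than 2.3 rad/s upwards) (velocity of joint lever below -2.3 rad/s).
It fails at once if the short column is moved by more than 20 mm (distance of column_short_mid from where it was at the start of the episode above 0.02 m).
It fails at once if the beaker is moved by more than 20 mm (distance of beaker_mid from where it was at the start of the episode above 0.02 m).
It fails at once if the long column is dropped (falls free of the fingers at over 0.5 m/s) (linear speed of column_long above 0.5 m/s and contact force between the fingers and column_long below 0.1 N).
It also fails if it takes over 56 s, if anything falls off the work surface, if the arm or the gripper's body presses on something with over 40 N, if the wrist force passes 120 N, or if a joint passes its speed limit or range.

ROBOT

A 6-joint arm with a two-finger parallel gripper is mounted at the origin on a cart in front of the work surface, level with it; the furniture and walls round the work are solid. World frame = base frame: x ahead of the robot, y to its left, z up, the work surface at z = 0. Lengths are in m, angles in rad, forces in N, time in s.
With the tool pointing down it reaches from about 0.25 to 0.725 m from the base axis. Payload 4 kg.
Tool frame: the origin (TCP) lies at the very end of the fingers, on their centre line; the grasp point (between the pads) lies 19 mm behind it; x points along the fingers, y is the direction in which the jaws open and shut, and the axes are right-handed (so a half turn about x gives the same grasp; the last joint's range is limited). The gripper opens to 85 mm and grips with 20 to 120 N. Pads are 22 mm wide; open, the fingers measure 114 mm over their backs; the gripper's body (76 mm by 85 mm) begins 54 mm behind the grasp point. The pads swing forward as they close: fully open they stand 13 mm farther back than shut.
Start: joints at [1.125, 0.241, 0.005, 1.335, 0, 1.571], TCP at [0.216, 0.451, 0.231] pointing down, gripper open.
Joint ranges: [-2.72, 2.72], [-1.05, 1.87], [-1.09, 1.28], [-1.99, 2.15], [-1.42, 1.44], [-3.14, 3.14]. Speed limits (rad/s): [2.79, 2.79, 3.14, 3.14, 3.14, 3.14].

INTERFACE

Orientations are given as a unit quaternion [x, y, z, w].
In Python, from workcell import get_obs, camera, job_done gives the robot as it stands. The module is installed in compiled form; this text tells all that it offers.
- The arm moves only by the tool arm_command, never from a script. Its argument "motion" is a list of rows, each an object of numbers: "x", "y", "z": the shift along the tool's x, y, z in m; "roll": the turn about the tool's x in rad; "fingers": the opening, from 0 (shut) to 1 (fully open). A call has 1 to 20 rows; each row shifts and turns the pose as measured when the row begins, along the tool's axes as they then stand; what a row does not reach is not made up. A row lasts 1/12 s, in which the tool goes at most 41.7 mm and 7.16 degrees, less where a joint would pass 70% of its speed; a pose out of reach is approached as far as the arm can. A call is refused whole if a number of a shift passes 0.0417 or a number of a turn 0.125, either way. A call with a gripper value outside its range is refused whole. The fingers move at their own pace and stop on an object; the grip force is fixed at half the most. Time passes only in rows, so rows that do not move let the fingers close. It gives the time, the measured TCP pose, the force and the opening at its end, in the units of the state.
- get_obs(): the state, without advancing time (a new reading comes with each control period).
- camera(name): name is "side" or "top"; returns a dict with "frame" (420x560x3 uint8, red, green, blue), "intrinsics" (3x3 intrinsics, pixels), "k1" (the pictures are not rectified: a ray, as slopes to the right and down, at radius r is drawn at 1 + k1 r^2 times it, then the intrinsics apply), "rvec" (rotation vector, rad) and "tvec" (3), from world to camera coordinates, as OpenCV has them. Camera axes: x right, y down, z forward; pixel columns grow to the right and rows downward; lengths in m; the calibration is good to about 2 mm. A picture is of the moment at which its call begins. There is no depth.
- job_done(): hands the job in, once; it reports no verdict.
The state is a dict: "clock": time; "joint_pos": joint angles; "joint_vel": joint speeds; "tau": joint torques, N m; "eef_pos": TCP position; "tool_rot": TCP orientation; "ft_force": force on the tool from outside, world axes, zero at the start; "ft_torque": the same for the moment, N m; "grip_width": finger opening in m.
Only numpy, scipy, OpenCV 4.12 (cv2) and the standard library are available. Lean on these libraries where they do the work, as an engineer would, in place of code of your own. Each camera call takes 0.05 s, during which the arm holds its last target.

## Working session

There is one attempt and no reset: what is moved stays moved. The work goes in short steps, Python scripts to look and compute and a tool call to move; the robot and the scene stay as the last step left them, time stands still between calls to the robot, and variables do not carry over. Pictures are saved under pics/ and viewed, and the job is handed in when it is done.

Besides the shell and the picture viewer there is one more tool, called after "Emit:" as a command line: name --argument value ..., lists and objects as JSON in quotes. arm_command: Moves the arm, as the interface text tells. Its arguments: {"type":"object","properties":{"motion":{"type":"array","items":{"type":"object","properties":{"x":{"type":"number"},"y":{"type":"number"},"z":{"type":"number"},"roll":{"type":"number"},"fingers":{"type":"number"}}}}},"required":["motion"]}

```bash
mkdir -p pics; cat > h.py <<'E'
import numpy as np, cv2
from workcell import get_obs, camera
from scipy.spatial.transform import Rotation as R
def cam(n):
    c=camera(n); c['R']=cv2.Rodrigues(np.array(c['rvec'],float))[0]; c['t']=np.array(c['tvec'],float).ravel(); c['K']=np.array(c['intrinsics'],float); return c
def save(c,name): cv2.imwrite('pics/'+name,cv2.cvtColor(c['frame'],cv2.COLOR_RGB2BGR))
def ray(c,u,v):
    K=c['K']; d=np.array([(u-K[0,2])/K[0,0],(v-K[1,2])/K[1,1]]); s=d.copy()
    for _ in range(30): s=d/(1+c['k1']*(s@s))
    o=-c['R'].T@c['t']; return o, c['R'].T@np.array([s[0],s[1],1.])
def onz(c,u,v,z):
    o,d=ray(c,u,v); return o+d*(z-o[2])/d[2]
def proj(c,P):
    p=c['R']@np.array(P,float)+c['t']; s=p[:2]/p[2]; s=s*(1+c['k1']*(s@s)); K=c['K']; return np.array([K[0,0]*s[0]+K[0,2],K[1,1]*s[1]+K[1,2]])
E
python3 - <<'E'
from h import *
o=get_obs(); print(o)
for n in('side','top'):
    c=cam(n); save(c,n+'0.png'); print(n,c['K'].tolist(),c['k1'],(-c['R'].T@c['t']).round(3),c['R'].round(2).tolist())
E
```

```text
{'clock': 0.0, 'joint_pos': array([1.12501864e+00, 2.41437236e-01, 3.70926173e-03, 1.33520768e+00,
       1.60215520e-05, 1.57079133e+00]), 'joint_vel': array([-7.66622635e-04, -1.31878880e-03, -7.31246723e-06, -1.08830973e-04,
        7.73102231e-04,  7.98156460e-04]), 'tau': array([-4.17598517e-05, -3.72321761e+01,  2.52406704e+01,  1.69132400e-02,
       -1.45476197e-04,  2.99002018e-06]), 'eef_pos': array([0.21529817, 0.45055963, 0.23039514]), 'tool_rot': array([ 0.15556628,  0.68978776, -0.15703909,  0.68944232]), 'ft_force': array([-0.50828311, -0.19933769, -0.31247169]), 'ft_torque': array([ 0.00079387,  0.0013402 , -0.05549725]), 'grip_width': 0.08541424341988178}
side [[415.27359725012604, 0.0, 286.31113858934543], [0.0, 415.27359725012604, 213.45685016284756], [0.0, 0.0, 1.0]] 0.03316177791942959 [ 0.206 -0.783  0.512] [[0.92, -0.39, -0.02], [-0.19, -0.39, -0.9], [0.35, 0.84, -0.43]]
top [[471.85942722055063, 0.0, 283.0193071688064], [0.0, 471.85942722055063, 201.1337410447928], [0.0, 0.0, 1.0]] 0.011913153177650336 [ 0.318 -0.004  1.419] [[0.02, -1.0, 0.02], [-0.99, -0.02, -0.16], [0.16, -0.01, -0.99]]
```

View pics/side0.png

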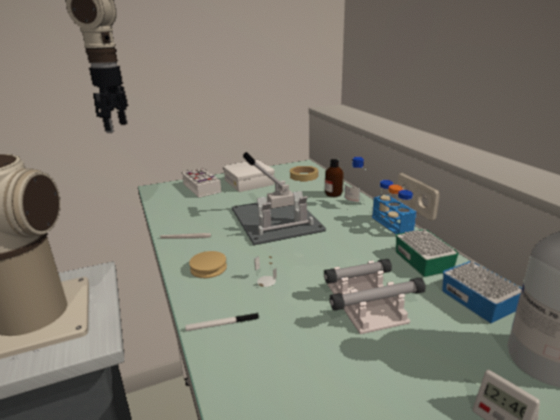

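View pics/top0.png

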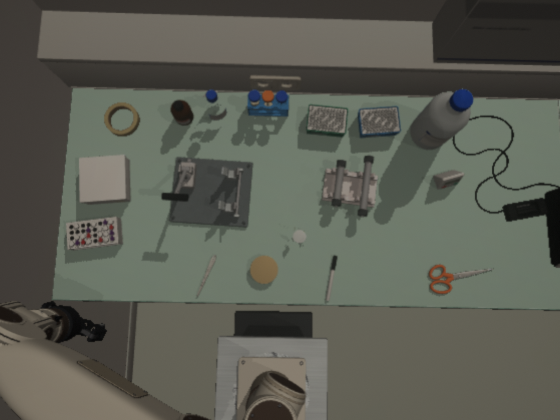

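The side view shows the cradle at about (365,295), with the long column in front. The station is at about (278,218), the lever handle at (249,158) and the beaker at (265,272). In the top view the long column is at (366,186), the short one at (340,183), the station plate at (212,192) and the handle at (175,197). I'll zoom in next.

```bash
python3 - <<'E'
from h import *
c=cam('top'); f=cv2.cvtColor(c['frame'],cv2.COLOR_RGB2BGR)
a=cv2.resize(f[145:240,150:260],None,fx=5,fy=5,interpolation=cv2.INTER_CUBIC)
cv2.imwrite('pics/top_st.png',a)
a=cv2.resize(f[140:260,275:395],None,fx=5,fy=5,interpolation=cv2.INTER_CUBIC)
cv2.imwrite('pics/top_cr.png',a)
c=cam('side'); f=cv2.cvtColor(c['frame'],cv2.COLOR_RGB2BGR)
cv2.imwrite('pics/side_st.png',cv2.resize(f[145:245,220:340],None,fx=6,fy=6,interpolation=cv2.INTER_CUBIC))
cv2.imwrite('pics/side_cr.png',cv2.resize(f[240:340,240:440],None,fx=4,fy=4,interpolation=cv2.INTER_CUBIC))
E
```

```text
(no output)
```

View pics/top_st.png

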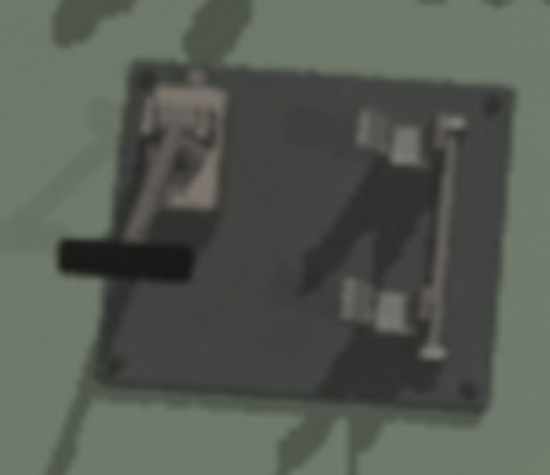

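View pics/top_cr.png

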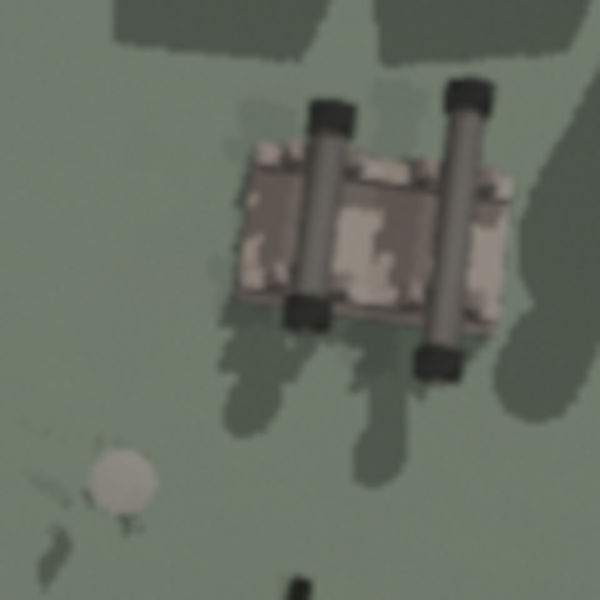

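View pics/side_st.png

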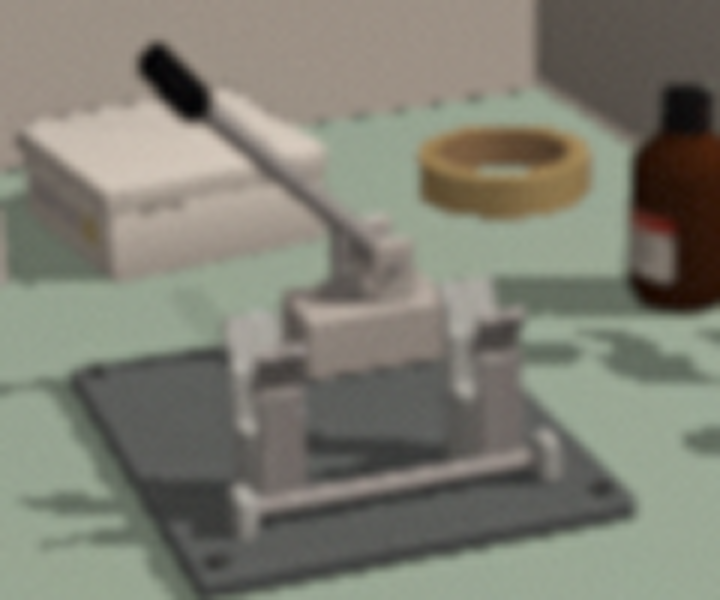

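View pics/side_cr.png

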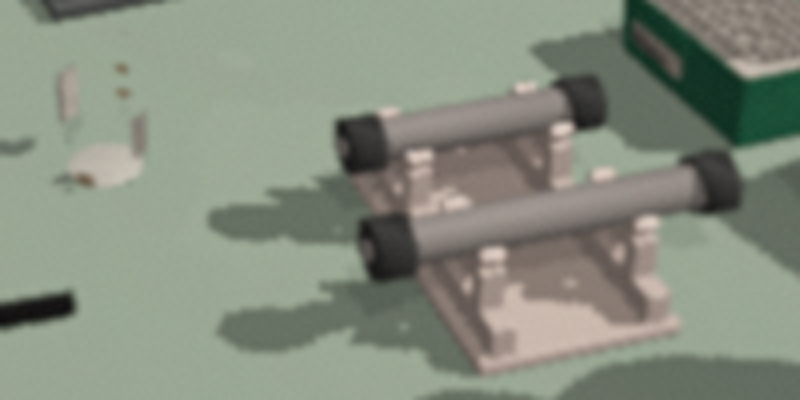

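```bash
python3 - <<'E'
from h import *
c=cam('top'); f=c['frame'].astype(int); s=cam('side')
hsv=cv2.cvtColor(c['frame'],cv2.COLOR_RGB2HSV)
for p in [(200,160),(230,215),(215,190),(300,150),(205,225),(366,180),(366,158),(362,210)]:
    print(p,c['frame'][p[1],p[0]],hsv[p[1],p[0]], end=';')
print()
g=c['frame'].astype(int)
def comp(m,box,k=3):
    mm=np.zeros(m.shape,np.uint8); x0,y0,x1,y1=box; mm[y0:y1,x0:x1]=m[y0:y1,x0:x1]
    n,l,st,ce=cv2.connectedComponentsWithStats(mm); i=np.argsort(-st[1:,4])[:k]+1
    return [( (l==j).astype(np.uint8),st[j],ce[j]) for j in i]
# plate: low saturation gray/darkish vs green mat
m=((g[...,1]-g[...,0]<10)|(g.sum(2)<220)).astype(np.uint8)
m=((g[...,1]-g[...,0])<9).astype(np.uint8)
for mk,st,ce in comp(m,(155,145,265,245),1):
    h=cv2.convexHull(cv2.findContours(mk,0,cv2.CHAIN_APPROX_NONE)[0][0]); 
    print(st, cv2.boxPoints(cv2.minAreaRect(h)).round(1).tolist()); print(cv2.approxPolyDP(h,4,True).reshape(-1,2).tolist())
# nuts
m=(g.max(2)<48).astype(np.uint8)
for mk,st,ce in comp(m,(325,150,385,225),5): print('nut',st,ce.round(1), onz(c,*ce,.05).round(4))
m=(g.max(2)<40).astype(np.uint8)
for mk,st,ce in comp(m,(155,185,195,210),1): print('handle',st,ce.round(1), onz(c,*ce,.164).round(4))
E
```

```text
(200, 160) [65 68 64] [53 15 68];(230, 215) [47 49 46] [50 16 49];(215, 190) [64 66 63] [50 12 66];(300, 150) [112 124 109] [ 54  31 124];(205, 225) [78 86 76] [54 30 86];(366, 180) [101  98  93] [ 19  20 101];(366, 158) [39 40 37] [40 19 40];(362, 210) [43 44 41] [40 17 44];
[ 161  145   92   93 5623] [[154.39999389648438, 226.10000610351562], [171.6999969482422, 139.5], [260.70001220703125, 157.3000030517578], [243.39999389648438, 243.89999389648438]]
[[176, 157], [199, 145], [252, 162], [245, 229], [209, 237], [164, 228], [161, 193]]
nut [332 199   9   7  48] [335.7 202.3] [ 0.5443 -0.177   0.05  ]
nut [358 209   9   7  47] [361.9 212.3] [ 0.5162 -0.2542  0.05  ]
nut [365 156   8   6  39] [368.4 158.5] [ 0.6793 -0.2748  0.05  ]
nut [337 161   8   6  36] [340.8 163.1] [ 0.6632 -0.1919  0.05  ]
handle [162 193  27   8 169] [175.6 196.6] [0.5308 0.2686 0.164 ]
```

```bash
python3 - <<'E'
from h import *
c=cam('top'); s=cam('side')
Z=lambda u,v,x0,y0,k:((u+.5)/k-.5+x0,(v+.5)/k-.5+y0)
pc=[(137,62),(515,88),(485,410),(98,382)]
W=[onz(c,*Z(u,v,150,145,5),.012)[:2] for u,v in pc]; W=np.array(W)
print(W.round(4), W.mean(0).round(4), [np.linalg.norm(W[i]-W[(i+1)%4]).round(4) for i in range(4)])
# station coords: TL=(+100,+150), TR=(100,-85), BR=(-100,-85), BL=(-100,150)
S=np.array([(.1,.15),(.1,-.085),(-.1,-.085),(-.1,.15)])
def fit(S,W):
    a,b=S-S.mean(0),W-W.mean(0); th=np.arctan2((a[:,0]*b[:,1]-a[:,1]*b[:,0]).sum(),(a*b).sum()); r=np.array([[np.cos(th),-np.sin(th)],[np.sin(th),np.cos(th)]])
    t=W.mean(0)-r@S.mean(0); return th,r,t,(S@r.T+t-W)
th,r,t,e=fit(S,W); print('top',th,t,e.round(4).tolist())
# side: right corner (632,508), front corner (208,592), left corner (75,372) at z .012
ps=[(75,372),(208,590),(632,508)]
Ws=np.array([onz(s,*Z(u,v,220,145,6),.012)[:2] for u,v in ps]); print(Ws.round(4))
S2=S[[3,2,1]]; th2,r2,t2,e2=fit(S2,Ws); print('side',th2,t2,e2.round(4).tolist())
seat=lambda r,t:r@np.array([0,-.03])+t
print('seat',seat(r,t),seat(r2,t2))
for n,th,r,t in(('t',th,r,t),('s',th2,r2,t2)):
  for P in [(-.1,-.05,.022),(.1,-.05,.022),(-.062,-.03,.06),(.062,-.03,.06)]:
    p=np.r_[r@np.array(P[:2])+t,P[2]]
    a=proj(c,p);b=proj(s,p); print(n,P,((a-[150,145])*5+2).round(),((b-[220,145])*6+2.5).round())
# handle top/side check
hz=r@np.array([-.099,.105]); 
h=onz(c,175.6,196.6,.164); print('handle station coords',r.T@(h[:2]-t))
# column ends in side
for P in [(.598,-.2645,.05),(.5173,-.2543,.05),(.6787,-.2747,.05)]: print(((proj(s,P)-[240,240])*4+1.5).round(), ((proj(c,P)-[275,140])*5+2).round())
E
```

```text
[[0.6794 0.3045]
 [0.6689 0.0732]
 [0.4706 0.085 ]
 [0.4822 0.3165]] [0.5753 0.1948] [np.float64(0.2315), np.float64(0.1987), np.float64(0.2317), np.float64(0.1976)]
top -0.05293393348768581 [0.57358057 0.16233637] [[0.0019, 0.0024], [0.0, -0.0011], [-0.0014, -0.0023], [-0.0006, 0.001]]
[[0.485  0.3089]
 [0.4727 0.0741]
 [0.663  0.0637]]
side -0.06515919429352508 [0.5739561 0.153393 ] [[-0.0011, 0.0007], [-0.0041, 0.001], [0.0052, -0.0016]]
seat [0.57199329 0.13237839] [0.57200271 0.12345667]
t (-0.1, -0.05, 0.022) [429. 406.] [169. 524.]
t (0.1, -0.05, 0.022) [459.  80.] [602. 444.]
t (-0.062, -0.03, 0.06) [395. 331.] [237. 410.]
t (0.062, -0.03, 0.06) [414. 124.] [506. 363.]
s (-0.1, -0.05, 0.022) [442. 407.] [175. 532.]
s (0.1, -0.05, 0.022) [475.  81.] [612. 453.]
s (-0.062, -0.03, 0.06) [409. 332.] [244. 417.]
s (0.062, -0.03, 0.06) [431. 124.] [515. 371.]
handle station coords [-0.05049581  0.11226262]
[552. 211.] [453. 228.]
[387. 244.] [437. 362.]
[710. 180.] [469.  96.]
```

```bash
python3 - <<'E'
from h import *
c=cam('top'); s=cam('side')
Z=lambda u,v,x0,y0,k:((u+.5)/k-.5+x0,(v+.5)/k-.5+y0)
th,t=-0.0529,np.array([.5736,.1623]); r=np.array([[np.cos(th),-np.sin(th)],[np.sin(th),np.cos(th)]])
def tri(a,b):
    o1,d1=ray(c,*a);o2,d2=ray(s,*b); d1/=np.linalg.norm(d1);d2/=np.linalg.norm(d2)
    k=np.linalg.lstsq(np.c_[d1,-d2],o2-o1,rcond=None)[0]; p,q=o1+d1*k[0],o2+d2*k[1]; m=(p+q)/2
    print(m.round(4),'gap',np.linalg.norm(p-q).round(4),'st',(r.T@(m[:2]-t)).round(4)); return m
a=tri(Z(433,350,150,145,5),Z(245,510,220,145,6)); b=tri(Z(450,125,150,145,5),Z(548,455,220,145,6)); print('axle yaw',np.arctan2((b-a)[1],(b-a)[0]))
tri((175.6,196.6),Z(175,80,220,145,6))
for nm,cc,(x0,y0,w,h),k in(('top',c,(205,150,45,75),8),('side',s,(250,185,75,60),10)):
    f=cv2.cvtColor(cc['frame'],cv2.COLOR_RGB2BGR)
    im=cv2.resize(f[y0:y0+h,x0:x0+w],None,fx=k,fy=k,interpolation=cv2.INTER_CUBIC)
    im=cv2.convertScaleAbs(im,alpha=1.6)
    for sx in(-1,1):
      for x in(.038,.062):
        for y,z,col in((-.019,.095,(0,0,255)),(-.03,.049,(0,255,0)),(-.02,.073,(255,0,255)),(-.038,.073,(255,255,0))):
          p=np.r_[r@np.array([sx*x,y])+t,z]; q=(proj(cc,p)-[x0,y0]+.5)*k-.5; cv2.circle(im,tuple(int(i) for i in q),3,col,-1)
    cv2.imwrite(f'pics/{nm}_ov.png',im)
E
```

```text
[0.5047 0.1166 0.0218] gap 0.0001 st [-0.0664 -0.0493]
[0.6442 0.111  0.0203] gap 0.0029 st [ 0.0732 -0.0475]
axle yaw -0.040082669718801735
[0.5317 0.2681 0.1655] gap 0.0023 st [-0.0474  0.1034]
```

View pics/top_ov.png

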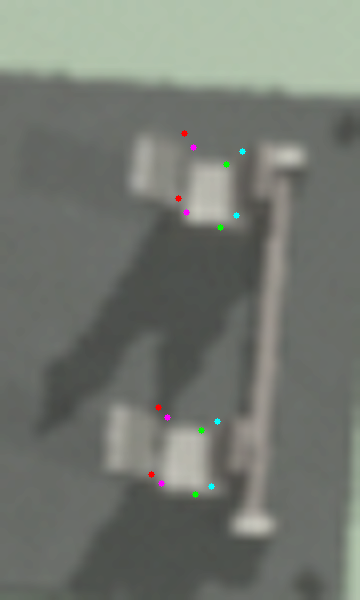

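View pics/side_ov.png

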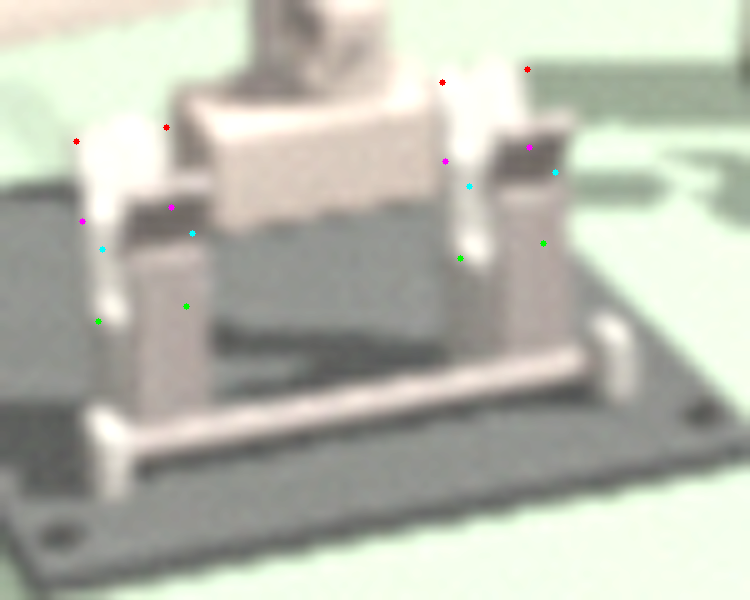

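The overlay shows the cheeks, saddles and axle within 1–4 mm of the prediction. The cheek hints at about +2 mm in y. I'll re-check that once the column hovers over the clip. Next I work out the tool axes and the move to the long column.

```bash
cat > rel.py <<'E'
import sys
from h import *
def rel(target=None,colyaw=None):
    o=get_obs(); M=R.from_quat(o['tool_rot']).as_matrix(); p=o['eef_pos']
    print('t',round(o['clock'],2),'p',p.round(4),'w',round(o['grip_width'],4),'F',o['ft_force'].round(1),'j',o['joint_pos'].round(2))
    print('axes x',M[:,0].round(3),'y',M[:,1].round(3),'z',M[:,2].round(3))
    if colyaw is not None:
        d=np.array([np.cos(colyaw),np.sin(colyaw),0]); z=M[:,2]; 
        best=None
        for sg in(1,-1):
            a=np.arctan2(np.dot(np.cross(z,sg*d),M[:,0]),np.dot(z,sg*d)); print('roll option',round(a,4))
    if target is not None: print('shift tool',(M.T@(np.array(target)-p)).round(4))
E
python3 -c "
from rel import *
rel((.598,-.2645,.031),-.126)"
```

```text
t 0.5 p [0.2156 0.4511 0.2313] w 0.0856 F [ 0.5  1.6 -0.1] j [ 1.13  0.24  0.    1.34 -0.    1.57]
axes x [-0. -0. -1.] y [ 0.431  0.902 -0.   ] z [ 0.902 -0.431  0.   ]
roll option -0.3198
roll option 2.8218
shift tool [ 0.2003 -0.4808  0.6536]
```

Emit:
arm_command --motion '[{"y": -0.024, "z": 0.0327}, {"y": -0.024, "z": 0.0327}, {"y": -0.024, "z": 0.0327}, {"y": -0.024, "z": 0.0327}, {"y": -0.024, "z": 0.0327}, {"y": -0.024, "z": 0.0327}, {"y": -0.024, "z": 0.0327}, {"y": -0.024, "z": 0.0327}, {"y": -0.024, "z": 0.0327}, {"y": -0.024, "z": 0.0327}, {"y": -0.024, "z": 0.0327}, {"y": -0.024, "z": 0.0327}, {"y": -0.024, "z": 0.0327}, {"y": -0.024, "z": 0.0327}, {"y": -0.024, "z": 0.0327}, {"y": -0.024, "z": 0.0327}, {"roll": -0.08}, {"roll": -0.08}, {"roll": -0.08}, {"roll": -0.08}]'

```text
schema error: expected keys x, y, z, roll, fingers
```

```bash
python3 -c "
from rel import *
rel((.598,-.2645,.031),-.126)"
```

```text
t 0.5 p [0.2156 0.4511 0.2313] w 0.0856 F [ 0.5  1.6 -0.1] j [ 1.13  0.24  0.    1.34 -0.    1.57]
axes x [-0. -0. -1.] y [ 0.431  0.902 -0.   ] z [ 0.902 -0.431  0.   ]
roll option -0.3198
roll option 2.8218
shift tool [ 0.2003 -0.4808  0.6536]
```

All five keys are needed in every row.

Emit:
arm_command --motion '[{"x": 0, "y": -0.024, "z": 0.0327, "roll": 0, "fingers": 1}, {"x": 0, "y": -0.024, "z": 0.0327, "roll": 0, "fingers": 1}, {"x": 0, "y": -0.024, "z": 0.0327, "roll": 0, "fingers": 1}, {"x": 0, "y": -0.024, "z": 0.0327, "roll": 0, "fingers": 1}, {"x": 0, "y": -0.024, "z": 0.0327, "roll": 0, "fingers": 1}, {"x": 0, "y": -0.024, "z": 0.0327, "roll": 0, "fingers": 1}, {"x": 0, "y": -0.024, "z": 0.0327, "roll": 0, "fingers": 1}, {"x": 0, "y": -0.024, "z": 0.0327, "roll": 0, "fingers": 1}, {"x": 0, "y": -0.024, "z": 0.0327, "roll": 0, "fingers": 1}, {"x": 0, "y": -0.024, "z": 0.0327, "roll": 0, "fingers": 1}, {"x": 0, "y": -0.024, "z": 0.0327, "roll": 0, "fingers": 1}, {"x": 0, "y": -0.024, "z": 0.0327, "roll": 0, "fingers": 1}, {"x": 0, "y": -0.024, "z": 0.0327, "roll": 0, "fingers": 1}, {"x": 0, "y": -0.024, "z": 0.0327, "roll": 0, "fingers": 1}, {"x": 0, "y": 0, "z": 0, "roll": -0.08, "fingers": 1}, {"x": 0, "y": 0, "z": 0, "roll": -0.08, "fingers": 1}, {"x": 0, "y": 0, "z": 0, "roll": -0.08, "fingers": 1}, {"x": 0, "y": 0, "z": 0, "roll": -0.08, "fingers": 1}]'

```text
clock: 2.0
eef_pos: [0.4967, -0.0657, 0.2306]
tool_rot: [0.04, 0.702, -0.037, 0.71]
ft_force: [0.5, 0.1, 0.7]
grip_width: 0.0856
```

```bash
python3 -c "
from rel import *
rel((.598,-.2645,.031),-.126)"
```

```text
t 2.0 p [ 0.4967 -0.0657  0.2306] w 0.0856 F [0.5 0.1 0.7] j [-0.13  0.23 -0.    1.32  0.01 -0.03]
axes x [ 0.011  0.004 -1.   ] y [0.109 0.994 0.005] z [ 0.994 -0.11   0.011]
roll option 0.0163
roll option -3.1253
shift tool [ 0.2    -0.1875  0.1203]
```

Emit:
arm_command --motion '[{"x": 0, "y": -0.0312, "z": 0.02, "roll": 0.008, "fingers": 1}, {"x": 0, "y": -0.0312, "z": 0.02, "roll": 0.008, "fingers": 1}, {"x": 0, "y": -0.0312, "z": 0.02, "roll": 0, "fingers": 1}, {"x": 0, "y": -0.0312, "z": 0.02, "roll": 0, "fingers": 1}, {"x": 0, "y": -0.0312, "z": 0.02, "roll": 0, "fingers": 1}, {"x": 0, "y": -0.0312, "z": 0.02, "roll": 0, "fingers": 1}, {"x": 0, "y": 0, "z": 0, "roll": 0, "fingers": 1}, {"x": 0.03, "y": 0, "z": 0, "roll": 0, "fingers": 1}, {"x": 0.03, "y": 0, "z": 0, "roll": 0, "fingers": 1}, {"x": 0.03, "y": 0, "z": 0, "roll": 0, "fingers": 1}, {"x": 0.02, "y": 0, "z": 0, "roll": 0, "fingers": 1}, {"x": 0, "y": 0, "z": 0, "roll": 0, "fingers": 1}]'

```text
clock: 3.0
eef_pos: [0.6002, -0.2775, 0.1136]
tool_rot: [0.045, 0.701, -0.042, 0.711]
ft_force: [-0.6, 0.6, -0.9]
grip_width: 0.0852
```

```bash
python3 -c "
from rel import *
rel((.598,-.2645,.031),-.126)
for n in('top','side'):
  c=cam(n); f=cv2.cvtColor(c['frame'],cv2.COLOR_RGB2BGR)
  x0,y0=(300,120) if n=='top' else (290,200)
  cv2.imwrite(f'pics/{n}1.png',cv2.resize(f[y0:y0+130,x0:x0+160],None,fx=4,fy=4,interpolation=cv2.INTER_CUBIC))
"
```

```text
t 3.0 p [ 0.6002 -0.2775  0.1136] w 0.0852 F [-0.6  0.6 -0.9] j [-0.44  0.62  0.27  1.22  0.01 -0.31]
axes x [ 0.014  0.003 -1.   ] y [0.124 0.992 0.005] z [ 0.992 -0.124  0.013]
roll option 0.0019
roll option -3.1397
shift tool [ 0.0826  0.0122 -0.0049]
```

View pics/side1.png

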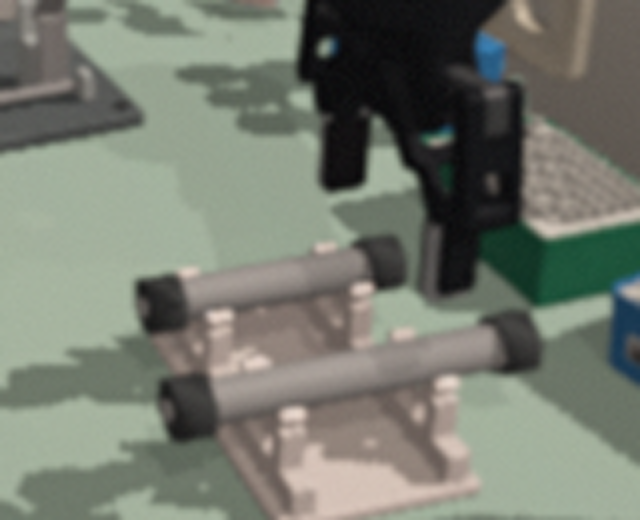

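View pics/top1.png

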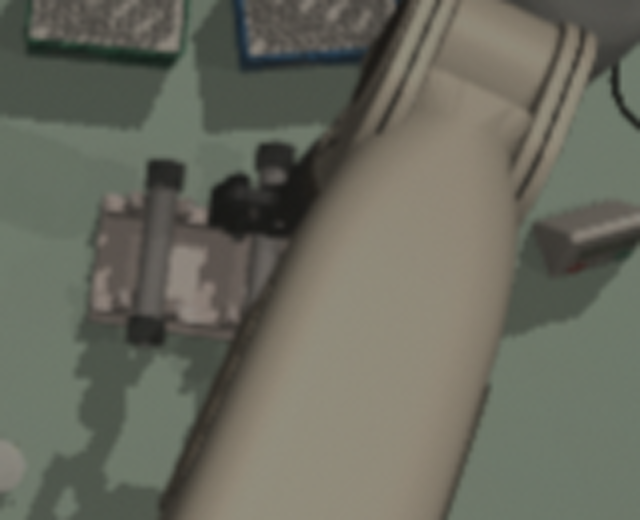

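Emit:
arm_command --motion '[{"x": 0, "y": 0.012, "z": -0.004, "roll": 0, "fingers": 1}, {"x": 0, "y": 0, "z": 0, "roll": 0, "fingers": 1}, {"x": 0.01, "y": 0, "z": 0, "roll": 0, "fingers": 1}]'

```text
clock: 3.35
eef_pos: [0.6044, -0.2678, 0.1161]
tool_rot: [0.043, 0.695, -0.045, 0.717]
ft_force: [0.9, -0.4, 0.8]
grip_width: 0.0854
```

```bash
python3 -c "
from rel import *
rel((.598,-.2645,.031),-.126)
s=cam('side')
o=get_obs();M=R.from_quat(o['tool_rot']).as_matrix()
for dy in(-.0425,0,.0425): print((proj(s,o['eef_pos']+M@np.array([-.013,dy,0]))-[290,200])*4)
f=cv2.cvtColor(s['frame'],cv2.COLOR_RGB2BGR)
cv2.imwrite(f'pics/side2.png',cv2.resize(f[200:330,290:450],None,fx=4,fy=4,interpolation=cv2.INTER_CUBIC))
"
```

```text
t 3.35 p [ 0.6044 -0.2678  0.1161] w 0.0854 F [ 0.9 -0.4  0.8] j [-0.42  0.6   0.25  1.19  0.01 -0.3 ]
axes x [ 0.031 -0.005 -0.999] y [ 0.124  0.992 -0.001] z [ 0.992 -0.123  0.032]
roll option 0.0022
roll option -3.1394
shift tool [ 0.0849  0.0026 -0.0095]
[423.9862311  278.71695305]
[374.97773353 228.06637513]
[330.77892437 182.36372646]
```

View pics/side2.png

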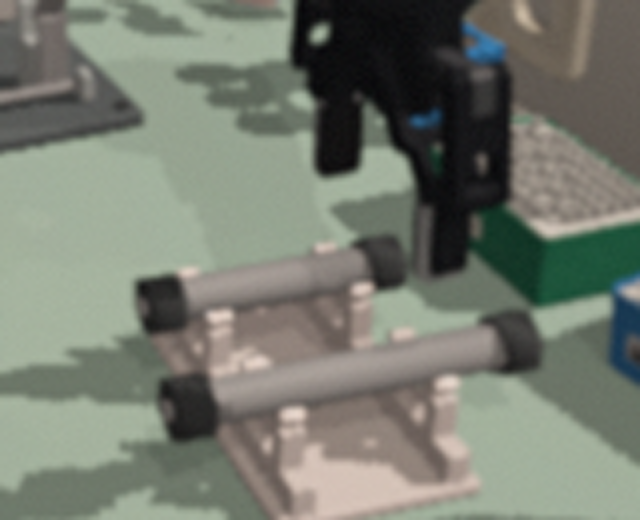

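Emit:
arm_command --motion '[{"x": 0, "y": 0, "z": 0, "roll": 0, "fingers": 1}, {"x": 0, "y": 0, "z": 0, "roll": 0, "fingers": 1}, {"x": 0, "y": 0, "z": 0, "roll": 0, "fingers": 1}]'

```text
clock: 3.65
eef_pos: [0.6038, -0.2678, 0.1138]
tool_rot: [0.043, 0.695, -0.045, 0.716]
ft_force: [-0.4, -0.1, -0.7]
grip_width: 0.0857
```

```bash
python3 -c "
from rel import *
rel((.598,-.2645,.031),-.126)
"
```

```text
t 3.65 p [ 0.6038 -0.2678  0.1138] w 0.0857 F [-0.4 -0.1 -0.7] j [-0.42  0.6   0.25  1.19  0.01 -0.3 ]
axes x [ 0.029 -0.004 -1.   ] y [ 0.124  0.992 -0.   ] z [ 0.992 -0.123  0.029]
roll option 0.0021
roll option -3.1395
shift tool [ 0.0826  0.0026 -0.0085]
```

Emit:
arm_command --motion '[{"x": 0.006, "y": 0.001, "z": -0.003, "roll": 0, "fingers": 1}, {"x": 0.012, "y": 0.001, "z": -0.003, "roll": 0, "fingers": 1}, {"x": 0.014, "y": 0.001, "z": -0.002, "roll": 0, "fingers": 1}, {"x": 0.014, "y": 0, "z": 0, "roll": 0, "fingers": 1}, {"x": 0.01, "y": 0, "z": 0, "roll": 0, "fingers": 1}, {"x": 0.005, "y": 0, "z": 0, "roll": 0, "fingers": 1}, {"x": 0, "y": 0, "z": 0, "roll": 0, "fingers": 1}]'

```text
clock: 4.23
eef_pos: [0.5982, -0.2657, 0.0507]
tool_rot: [0.043, 0.694, -0.046, 0.717]
ft_force: [0.2, -0.6, -0.6]
grip_width: 0.0857
```

```bash
python3 -c "
from rel import *
rel((.598,-.2645,.031),-.126)
"
```

```text
t 4.23 p [ 0.5982 -0.2657  0.0507] w 0.0857 F [ 0.2 -0.6 -0.6] j [-0.42  0.64  0.14  1.04  0.01 -0.3 ]
axes x [ 0.033 -0.006 -0.999] y [ 0.125  0.992 -0.002] z [ 0.992 -0.125  0.033]
roll option 0.0005
roll option -3.1411
shift tool [ 0.0196  0.0012 -0.001 ]
```

Emit:
arm_command --motion '[{"x": 0.006, "y": 0.0005, "z": -0.0005, "roll": 0, "fingers": 1}, {"x": 0.008, "y": 0.0005, "z": -0.0005, "roll": 0, "fingers": 1}, {"x": 0.005, "y": 0, "z": 0, "roll": 0, "fingers": 1}, {"x": 0, "y": 0, "z": 0, "roll": 0, "fingers": 1}, {"x": 0, "y": 0, "z": 0, "roll": 0, "fingers": 0.3}, {"x": 0, "y": 0, "z": 0, "roll": 0, "fingers": 0.3}, {"x": 0, "y": 0, "z": 0, "roll": 0, "fingers": 0.3}, {"x": 0, "y": 0, "z": 0, "roll": 0, "fingers": 0.3}, {"x": 0, "y": 0, "z": 0, "roll": 0, "fingers": 0.3}]'

```text
clock: 4.98
eef_pos: [0.5997, -0.2654, 0.032]
tool_rot: [0.042, 0.693, -0.046, 0.719]
ft_force: [-0.5, 0.3, -0.3]
grip_width: 0.0264
```

```bash
python3 -c "
from rel import *
rel((.598,-.2645,.031),-.126)
"
```

```text
t 4.98 p [ 0.5997 -0.2654  0.032 ] w 0.0264 F [-0.5  0.3 -0.3] j [-0.42  0.66  0.12  0.99  0.01 -0.29]
axes x [ 0.036 -0.008 -0.999] y [ 0.125  0.992 -0.003] z [ 0.991 -0.125  0.037]
roll option 0.0004
roll option -3.1412
shift tool [ 0.0009  0.0007 -0.0018]
```

Emit:
arm_command --motion '[{"x": 0, "y": 0, "z": 0, "roll": 0, "fingers": 0.2}, {"x": 0, "y": 0, "z": 0, "roll": 0, "fingers": 0}, {"x": 0, "y": 0, "z": 0, "roll": 0, "fingers": 0}, {"x": 0, "y": 0, "z": 0, "roll": 0, "fingers": 0}, {"x": 0, "y": 0, "z": 0, "roll": 0, "fingers": 0}, {"x": 0, "y": 0, "z": 0, "roll": 0, "fingers": 0}]'

```text
clock: 5.48
eef_pos: [0.5997, -0.2656, 0.0324]
tool_rot: [0.042, 0.692, -0.046, 0.719]
ft_force: [0.2, -0.3, 0.4]
grip_width: 0.0204
```

```bash
python3 -c "
from rel import *
rel((.598,-.2645,.031),-.126)
"
```

```text
t 5.48 p [ 0.5997 -0.2656  0.0324] w 0.0204 F [ 0.2 -0.3  0.4] j [-0.42  0.66  0.12  0.99  0.01 -0.29]
axes x [ 0.037 -0.008 -0.999] y [ 0.125  0.992 -0.004] z [ 0.991 -0.125  0.038]
roll option 0.0005
roll option -3.1411
shift tool [ 0.0013  0.0009 -0.0019]
```

Emit:
arm_command --motion '[{"x": -0.005, "y": 0, "z": 0, "roll": 0, "fingers": 0}, {"x": -0.01, "y": 0, "z": 0, "roll": 0, "fingers": 0}, {"x": -0.015, "y": 0, "z": 0, "roll": 0, "fingers": 0}, {"x": -0.018, "y": 0, "z": 0, "roll": 0, "fingers": 0}, {"x": -0.018, "y": 0, "z": 0, "roll": 0, "fingers": 0}, {"x": -0.018, "y": 0, "z": 0, "roll": 0, "fingers": 0}, {"x": -0.015, "y": 0, "z": 0, "roll": 0, "fingers": 0}, {"x": -0.01, "y": 0, "z": 0, "roll": 0, "fingers": 0}, {"x": -0.005, "y": 0, "z": 0, "roll": 0, "fingers": 0}, {"x": 0, "y": 0, "z": 0, "roll": 0, "fingers": 0}]'

```text
clock: 6.32
eef_pos: [0.5921, -0.2629, 0.153]
tool_rot: [0.044, 0.695, -0.045, 0.716]
ft_force: [-0.2, -0.1, -2.3]
grip_width: 0.0201
```

```bash
python3 -c "
from rel import *
rel((.572,.133,.18),-.050)
s=cam('side');save(s,'side3.png')
"
```

```text
t 6.32 p [ 0.5921 -0.2629  0.153 ] w 0.0201 F [-0.2 -0.1 -2.3] j [-0.42  0.55  0.27  1.26  0.01 -0.3 ]
axes x [ 0.029 -0.004 -1.   ] y [ 0.125  0.992 -0.001] z [ 0.992 -0.125  0.029]
roll option -0.0757
roll option 3.0659
shift tool [-0.0293  0.3903 -0.0687]
```

View pics/side3.png

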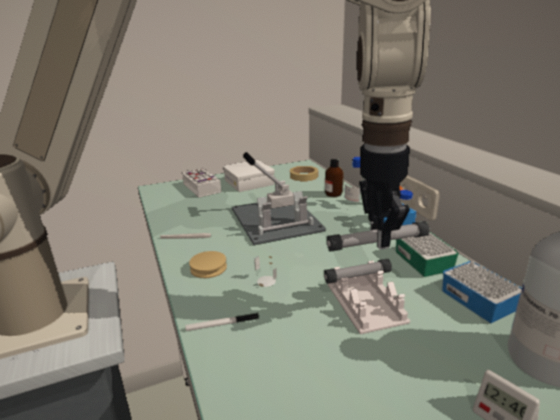

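The side view shows the long column lifted level from (330,242) to (425,229), with the short one still in its rest. Now I carry it over to the station.

Emit:
arm_command --motion '[{"x": -0.005, "y": 0.01, "z": -0.002, "roll": 0, "fingers": 0}, {"x": -0.008, "y": 0.02, "z": -0.004, "roll": 0, "fingers": 0}, {"x": -0.008, "y": 0.03, "z": -0.005, "roll": -0.015, "fingers": 0}, {"x": -0.006, "y": 0.033, "z": -0.006, "roll": -0.015, "fingers": 0}, {"x": 0, "y": 0.033, "z": -0.006, "roll": -0.015, "fingers": 0}, {"x": 0, "y": 0.033, "z": -0.006, "roll": -0.015, "fingers": 0}, {"x": 0, "y": 0.033, "z": -0.006, "roll": -0.015, "fingers": 0}, {"x": 0, "y": 0.033, "z": -0.005, "roll": 0, "fingers": 0}, {"x": 0, "y": 0.033, "z": -0.005, "roll": 0, "fingers": 0}, {"x": 0, "y": 0.03, "z": -0.005, "roll": 0, "fingers": 0}, {"x": 0, "y": 0.025, "z": -0.004, "roll": 0, "fingers": 0}, {"x": 0, "y": 0.018, "z": -0.003, "roll": 0, "fingers": 0}, {"x": 0, "y": 0.01, "z": 0, "roll": 0, "fingers": 0}, {"x": 0, "y": 0.004, "z": 0, "roll": 0, "fingers": 0}, {"x": 0, "y": 0, "z": 0, "roll": 0, "fingers": 0}, {"x": 0, "y": 0, "z": 0, "roll": 0, "fingers": 0}]'

```text
clock: 7.7
eef_pos: [0.5468, 0.1086, 0.1672]
tool_rot: [0.017, 0.706, -0.016, 0.708]
ft_force: [-0.3, -0.3, -3.0]
grip_width: 0.0205
```

```bash
python3 -c "
from rel import *
rel((.572,.133,.18),-.050)
"
```

```text
t 7.7 p [0.5468 0.1086 0.1672] w 0.0205 F [-0.3 -0.3 -3. ] j [0.2  0.39 0.04 1.22 0.   0.24]
axes x [ 0.002  0.001 -1.   ] y [0.047 0.999 0.001] z [ 0.999 -0.047  0.002]
roll option 0.0033
roll option -3.1383
shift tool [-0.0127  0.0256  0.0241]
```

Emit:
arm_command --motion '[{"x": 0, "y": 0.005, "z": 0.005, "roll": 0.003, "fingers": 0}, {"x": 0, "y": 0.009, "z": 0.008, "roll": 0, "fingers": 0}, {"x": 0, "y": 0.007, "z": 0.007, "roll": 0, "fingers": 0}, {"x": 0.004, "y": 0.004, "z": 0.003, "roll": 0, "fingers": 0}, {"x": 0.01, "y": 0, "z": 0, "roll": 0, "fingers": 0}, {"x": 0.014, "y": 0, "z": 0, "roll": 0, "fingers": 0}, {"x": 0.01, "y": 0, "z": 0, "roll": 0, "fingers": 0}, {"x": 0.006, "y": 0, "z": 0, "roll": 0, "fingers": 0}, {"x": 0.002, "y": 0, "z": 0, "roll": 0, "fingers": 0}, {"x": 0, "y": 0, "z": 0, "roll": 0, "fingers": 0}]'

```text
clock: 8.53
eef_pos: [0.5736, 0.124, 0.1152]
tool_rot: [0.022, 0.707, -0.024, 0.706]
ft_force: [-0.1, -0.7, -2.8]
grip_width: 0.0204
```

```bash
python3 -c "
from rel import *
rel((.572,.133,.102),-.050)
for n,(x0,y0,w,h),k in(('top',(195,140,60,90),6),('side',(240,150,90,90),6)):
  c=cam(n); f=cv2.cvtColor(c['frame'],cv2.COLOR_RGB2BGR)
  cv2.imwrite(f'pics/{n}4.png',cv2.convertScaleAbs(cv2.resize(f[y0:y0+h,x0:x0+w],None,fx=k,fy=k,interpolation=cv2.INTER_CUBIC),alpha=1.5))
"
```

```text
t 8.53 p [0.5736 0.124  0.1152] w 0.0204 F [-0.1 -0.7 -2.8] j [ 0.21  0.48  0.05  1.14 -0.    0.28]
axes x [-0.001 -0.002 -1.   ] y [ 0.065  0.998 -0.002] z [ 0.998 -0.065 -0.001]
roll option -0.0154
roll option 3.1262
shift tool [ 0.0132  0.0089 -0.0022]
```

View pics/top4.png

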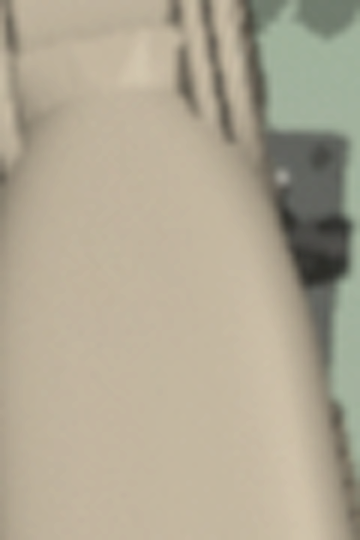

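View pics/side4.png

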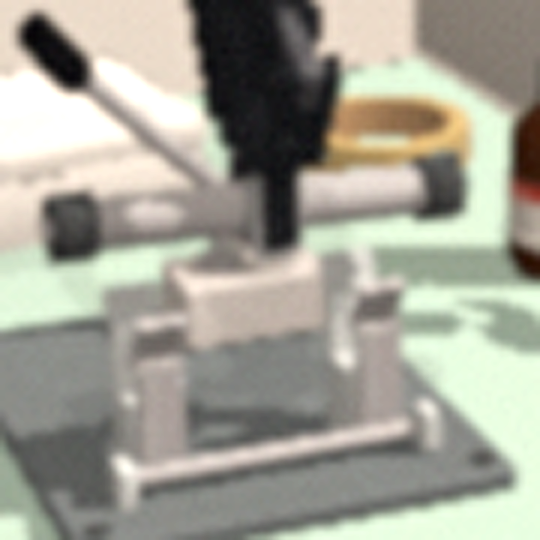

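The arm hides the clip in the top view. The side view shows the column level above both towers, with nuts at (75,225) and (440,185), outside the towers. I'll shift about 10 mm in y, then lower it.

Emit:
arm_command --motion '[{"x": 0, "y": 0.004, "z": 0, "roll": -0.008, "fingers": 0}, {"x": 0, "y": 0.005, "z": 0, "roll": -0.005, "fingers": 0}, {"x": 0, "y": 0.002, "z": 0, "roll": 0, "fingers": 0}, {"x": 0, "y": 0, "z": 0, "roll": 0, "fingers": 0}, {"x": 0, "y": 0, "z": 0, "roll": 0, "fingers": 0}]'

```text
clock: 9.05
eef_pos: [0.5766, 0.1373, 0.1191]
tool_rot: [0.018, 0.705, -0.018, 0.709]
ft_force: [-0.7, 0.5, -3.1]
grip_width: 0.0199
```

```bash
python3 -c "
from rel import *
rel((.5735,.1345,.090),-.052)
"
```

```text
t 9.05 p [0.5766 0.1373 0.1191] w 0.0199 F [-0.7  0.5 -3.1] j [ 0.23  0.49  0.06  1.14 -0.    0.28]
axes x [ 0.006 -0.    -1.   ] y [0.05  0.999 0.   ] z [ 0.999 -0.05   0.006]
roll option 0.0019
roll option -3.1397
shift tool [ 0.0291 -0.003  -0.0032]
```

Emit:
arm_command --motion '[{"x": 0.004, "y": -0.001, "z": -0.001, "roll": 0, "fingers": 0}, {"x": 0.007, "y": -0.001, "z": -0.001, "roll": 0, "fingers": 0}, {"x": 0.008, "y": -0.001, "z": -0.001, "roll": 0, "fingers": 0}, {"x": 0.006, "y": 0, "z": 0, "roll": 0, "fingers": 0}, {"x": 0.003, "y": 0, "z": 0, "roll": 0, "fingers": 0}, {"x": 0, "y": 0, "z": 0, "roll": 0, "fingers": 0}, {"x": 0, "y": 0, "z": 0, "roll": 0, "fingers": 0}]'

```text
clock: 9.63
eef_pos: [0.5725, 0.1339, 0.0874]
tool_rot: [0.017, 0.705, -0.018, 0.708]
ft_force: [0.2, 0.3, -2.3]
grip_width: 0.0199
```

```bash
python3 -c "
from rel import *
rel((.5735,.1345,.070),-.052)
c=cam('side'); f=cv2.cvtColor(c['frame'],cv2.COLOR_RGB2BGR)
x0,y0,w,h,k=240,150,90,90,7
im=cv2.convertScaleAbs(cv2.resize(f[y0:y0+h,x0:x0+w],None,fx=k,fy=k,interpolation=cv2.INTER_CUBIC),alpha=1.5)
o=get_obs();M=R.from_quat(o['tool_rot']).as_matrix()
for d in(-.09,-.072,0,.072,.09):
  q=(proj(c,o['eef_pos']+M@np.array([-.0176,0,d-.0017]))-[x0,y0]+.5)*k; print(q.round()); cv2.circle(im,tuple(int(i) for i in q),3,(0,0,255),-1)
cv2.imwrite(f'pics/side5.png',im)
"
```

```text
t 9.63 p [0.5725 0.1339 0.0874] w 0.0199 F [ 0.2  0.3 -2.3] j [ 0.23  0.51  0.01  1.07 -0.    0.28]
axes x [ 0.005 -0.001 -1.   ] y [ 0.05   0.999 -0.001] z [ 0.999 -0.05   0.005]
roll option 0.0019
roll option -3.1397
shift tool [0.0174 0.0006 0.0009]
[ 51. 343.]
[100. 335.]
[289. 304.]
[470. 274.]
[514. 266.]
```

View pics/side5.png

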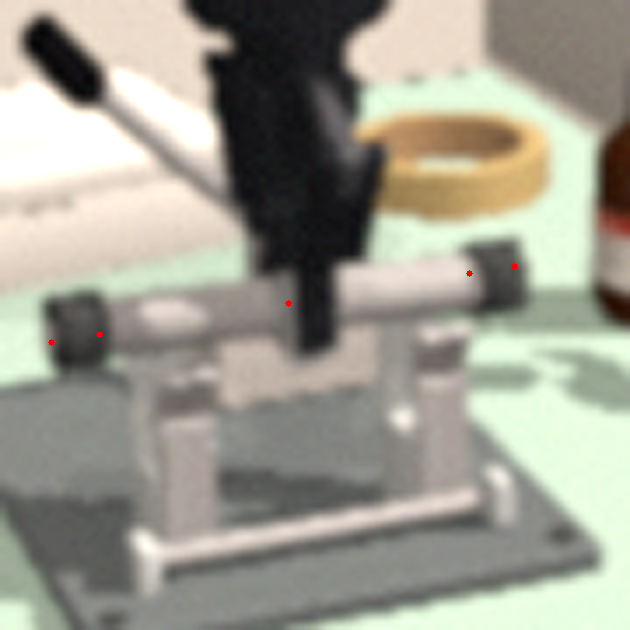

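The column sits on the predicted points to within about 1 px. It is tilted about 0.03 rad, left end high, and centred on the towers. I'm lowering it into the flare.

Emit:
arm_command --motion '[{"x": 0.004, "y": 0, "z": 0.001, "roll": 0, "fingers": 0}, {"x": 0.004, "y": 0, "z": 0, "roll": 0, "fingers": 0}, {"x": 0.004, "y": 0, "z": 0, "roll": 0, "fingers": 0}, {"x": 0.002, "y": 0, "z": 0, "roll": 0, "fingers": 0}, {"x": 0, "y": 0, "z": 0, "roll": 0, "fingers": 0}]'

```text
clock: 10.1
eef_pos: [0.5746, 0.134, 0.0727]
tool_rot: [0.018, 0.705, -0.018, 0.709]
ft_force: [0.2, 0.8, -1.8]
grip_width: 0.0199
```

```bash
python3 -c "
from rel import *
rel((.5735,.1345,.042),-.052)
"
```

```text
t 10.1 p [0.5746 0.134  0.0727] w 0.0199 F [ 0.2  0.8 -1.8] j [ 0.23  0.52 -0.01  1.04 -0.    0.28]
axes x [ 0.006 -0.    -1.   ] y [0.05  0.999 0.   ] z [ 0.999 -0.05   0.006]
roll option 0.0018
roll option -3.1398
shift tool [ 0.0307  0.0005 -0.0013]
```

Emit:
arm_command --motion '[{"x": 0.003, "y": 0, "z": 0, "roll": 0, "fingers": 0}, {"x": 0.003, "y": 0, "z": 0, "roll": 0, "fingers": 0}]'

```text
clock: 10.27
eef_pos: [0.5751, 0.1341, 0.0669]
tool_rot: [0.018, 0.704, -0.018, 0.71]
ft_force: [-0.3, 0.0, -2.8]
grip_width: 0.0203
```

Emit:
arm_command --motion '[{"x": 0.003, "y": 0, "z": 0, "roll": 0, "fingers": 0}]'

```text
clock: 10.35
eef_pos: [0.5755, 0.1346, 0.064]
tool_rot: [0.018, 0.704, -0.017, 0.71]
ft_force: [-1.3, 3.2, 4.2]
grip_width: 0.0201
```

Emit:
arm_command --motion '[{"x": 0.003, "y": 0, "z": 0, "roll": 0, "fingers": 0}]'

```text
clock: 10.43
eef_pos: [0.5762, 0.1358, 0.0618]
tool_rot: [0.019, 0.703, -0.016, 0.71]
ft_force: [-4.0, 2.7, 11.0]
grip_width: 0.02
```

Emit:
arm_command --motion '[{"x": 0.004, "y": 0, "z": -0.001, "roll": 0, "fingers": 0}]'

```text
clock: 10.52
eef_pos: [0.5766, 0.1358, 0.0606]
tool_rot: [0.019, 0.702, -0.016, 0.712]
ft_force: [-7.3, -6.5, 25.0]
grip_width: 0.0199
```

Emit:
arm_command --motion '[{"x": 0.004, "y": 0, "z": -0.001, "roll": 0, "fingers": 0}]'

```text
clock: 10.6
eef_pos: [0.577, 0.1353, 0.06]
tool_rot: [0.019, 0.7, -0.017, 0.713]
ft_force: [-5.7, -3.2, 18.1]
grip_width: 0.0196
```

Emit:
arm_command --motion '[{"x": 0.004, "y": 0, "z": -0.001, "roll": 0, "fingers": 0}]'

```text
clock: 10.68
eef_pos: [0.5773, 0.1349, 0.0593]
tool_rot: [0.019, 0.699, -0.017, 0.715]
ft_force: [-4.9, -2.1, 14.0]
grip_width: 0.0203
```

```bash
python3 -c "
from rel import *
rel((.5735,.1345,.042),-.052)
"
```

```text
t 10.68 p [0.5773 0.1349 0.0593] w 0.0203 F [-4.9 -2.1 14. ] j [ 0.23  0.53 -0.04  0.98 -0.    0.28]
axes x [ 0.023  0.001 -1.   ] y [0.051 0.999 0.002] z [ 0.998 -0.051  0.022]
roll option 0.0008
roll option -3.1408
shift tool [ 0.0172 -0.0006 -0.0042]
```

Emit:
arm_command --motion '[{"x": 0.006, "y": 0, "z": -0.001, "roll": 0, "fingers": 0}]'

```text
clock: 10.77
eef_pos: [0.5782, 0.134, 0.057]
tool_rot: [0.019, 0.697, -0.018, 0.717]
ft_force: [-2.1, -3.9, 11.6]
grip_width: 0.02
```

Emit:
arm_command --motion '[{"x": 0.006, "y": 0, "z": -0.001, "roll": 0, "fingers": 0}]'

```text
clock: 10.85
eef_pos: [0.5788, 0.1336, 0.0536]
tool_rot: [0.019, 0.695, -0.019, 0.718]
ft_force: [-1.4, 0.0, 4.2]
grip_width: 0.0203
```

Emit:
arm_command --motion '[{"x": 0.006, "y": 0, "z": -0.001, "roll": 0, "fingers": 0}]'

```text
clock: 10.93
eef_pos: [0.579, 0.1336, 0.0492]
tool_rot: [0.019, 0.694, -0.019, 0.719]
ft_force: [-0.0, 0.9, 0.8]
grip_width: 0.0201
```

```bash
python3 -c "
from rel import *
rel((.5735,.1345,.042),-.052)
c=cam('side'); f=cv2.cvtColor(c['frame'],cv2.COLOR_RGB2BGR)
x0,y0,w,h,k=240,150,90,90,7
im=cv2.convertScaleAbs(cv2.resize(f[y0:y0+h,x0:x0+w],None,fx=k,fy=k,interpolation=cv2.INTER_CUBIC),alpha=1.5)
cv2.imwrite(f'pics/side6.png',im)
"
```

```text
t 10.93 p [0.579  0.1336 0.0492] w 0.0201 F [-0.   0.9  0.8] j [ 0.23  0.53 -0.06  0.94 -0.01  0.28]
axes x [ 0.036 -0.    -0.999] y [0.054 0.999 0.002] z [ 0.998 -0.054  0.036]
roll option -0.0018
roll option 3.1398
shift tool [ 0.007   0.0006 -0.0058]
```

View pics/side6.png

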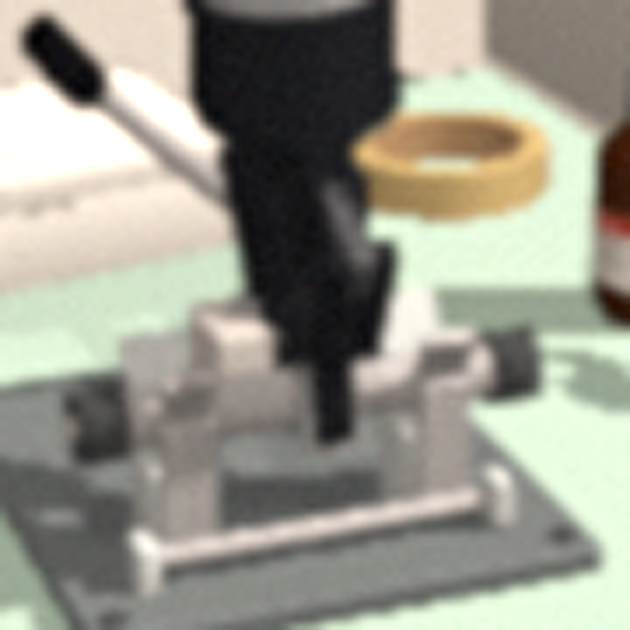

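Emit:
arm_command --motion '[{"x": 0.004, "y": 0, "z": -0.002, "roll": 0, "fingers": 0}]'

```text
clock: 11.07
eef_pos: [0.5777, 0.1336, 0.0442]
tool_rot: [0.019, 0.694, -0.019, 0.72]
ft_force: [0.6, -0.7, -1.8]
grip_width: 0.0201
```

Emit:
arm_command --motion '[{"x": 0.004, "y": 0, "z": -0.002, "roll": 0, "fingers": 0}]'

```text
clock: 11.15
eef_pos: [0.577, 0.1337, 0.042]
tool_rot: [0.019, 0.693, -0.019, 0.721]
ft_force: [-9.2, -2.6, 33.7]
grip_width: 0.0199
```

Emit:
arm_command --motion '[{"x": 0.004, "y": 0, "z": -0.001, "roll": 0, "fingers": 0}]'

```text
clock: 11.23
eef_pos: [0.5771, 0.1337, 0.042]
tool_rot: [0.019, 0.691, -0.019, 0.722]
ft_force: [-13.6, -4.6, 39.4]
grip_width: 0.0205
```

Emit:
arm_command --motion '[{"x": 0.005, "y": 0, "z": 0, "roll": 0, "fingers": 0}]'

```text
clock: 11.32
eef_pos: [0.5772, 0.1336, 0.0419]
tool_rot: [0.019, 0.691, -0.019, 0.723]
ft_force: [-17.8, -3.0, 40.4]
grip_width: 0.0202
```

```bash
python3 -c "
from rel import *
rel((.5735,.1345,.042),-.052)
"
```

```text
t 11.32 p [0.5772 0.1336 0.0419] w 0.0202 F [-17.8  -3.   40.4] j [ 0.23  0.53 -0.08  0.91 -0.01  0.29]
axes x [ 0.045 -0.001 -0.999] y [0.054 0.999 0.002] z [ 0.998 -0.054  0.045]
roll option -0.0022
roll option 3.1394
shift tool [-0.0002  0.0007 -0.0037]
```

The push stopped dead at TCP z = 0.042, which puts the column centre at about 0.060, so it looks home. I'm relaxing the push and opening.

Emit:
arm_command --motion '[{"x": 0, "y": 0, "z": 0, "roll": 0, "fingers": 0}, {"x": 0, "y": 0, "z": 0, "roll": 0, "fingers": 0}, {"x": 0, "y": 0, "z": 0, "roll": 0, "fingers": 0.6}, {"x": 0, "y": 0, "z": 0, "roll": 0, "fingers": 0.6}, {"x": 0, "y": 0, "z": 0, "roll": 0, "fingers": 0.6}, {"x": 0, "y": 0, "z": 0, "roll": 0, "fingers": 0.6}, {"x": 0, "y": 0, "z": 0, "roll": 0, "fingers": 0.6}]'

```text
clock: 11.9
eef_pos: [0.5759, 0.1336, 0.0411]
tool_rot: [0.019, 0.691, -0.019, 0.722]
ft_force: [0.4, 0.8, 0.4]
grip_width: 0.0515
```

Emit:
arm_command --motion '[{"x": -0.003, "y": 0, "z": 0, "roll": 0, "fingers": 0.6}, {"x": -0.006, "y": 0, "z": 0, "roll": 0, "fingers": 0.6}, {"x": -0.01, "y": 0, "z": 0, "roll": 0, "fingers": 0.6}, {"x": -0.015, "y": 0, "z": 0, "roll": 0, "fingers": 0.6}, {"x": -0.02, "y": 0, "z": 0, "roll": 0, "fingers": 0.6}, {"x": -0.02, "y": 0, "z": 0, "roll": 0, "fingers": 0.6}, {"x": -0.02, "y": 0, "z": 0, "roll": 0, "fingers": 0.6}, {"x": -0.02, "y": 0, "z": 0, "roll": 0, "fingers": 0.6}, {"x": -0.02, "y": 0, "z": 0, "roll": 0, "fingers": 0.6}, {"x": -0.01, "y": 0, "z": 0, "roll": 0, "fingers": 0.6}, {"x": 0, "y": 0, "z": 0, "roll": 0, "fingers": 0.6}]'

```text
clock: 12.82
eef_pos: [0.5688, 0.1338, 0.198]
tool_rot: [0.019, 0.691, -0.019, 0.723]
ft_force: [0.1, 0.2, 0.4]
grip_width: 0.051
```

```bash
python3 -c "
from rel import *
rel((.531,.268,.2),-.052)
c=cam('side'); f=cv2.cvtColor(c['frame'],cv2.COLOR_RGB2BGR)
x0,y0,w,h,k=240,150,90,90,7
im=cv2.convertScaleAbs(cv2.resize(f[y0:y0+h,x0:x0+w],None,fx=k,fy=k,interpolation=cv2.INTER_CUBIC),alpha=1.5)
th=-.053;r=np.array([[np.cos(th),-np.sin(th)],[np.sin(th),np.cos(th)]]);t=np.array([.5736,.1643])
for d in(-.085,.085):
  q=(proj(c,np.r_[r@np.array([d,-.03])+t,.06])-[x0,y0]+.5)*k; print(q); cv2.circle(im,tuple(int(i) for i in q),3,(0,0,255),-1)
cv2.imwrite(f'pics/side7.png',im)
"
```

```text
t 12.82 p [0.5688 0.1338 0.198 ] w 0.051 F [0.1 0.2 0.4] j [ 0.24  0.39  0.12  1.26 -0.01  0.29]
axes x [ 0.045 -0.001 -0.999] y [0.053 0.999 0.001] z [ 0.998 -0.053  0.045]
roll option -0.0015
roll option 3.1401
shift tool [-0.0039  0.132  -0.0448]
[ 75.23619619 451.74218599]
[504.52456789 377.89481886]
```

View pics/side7.png

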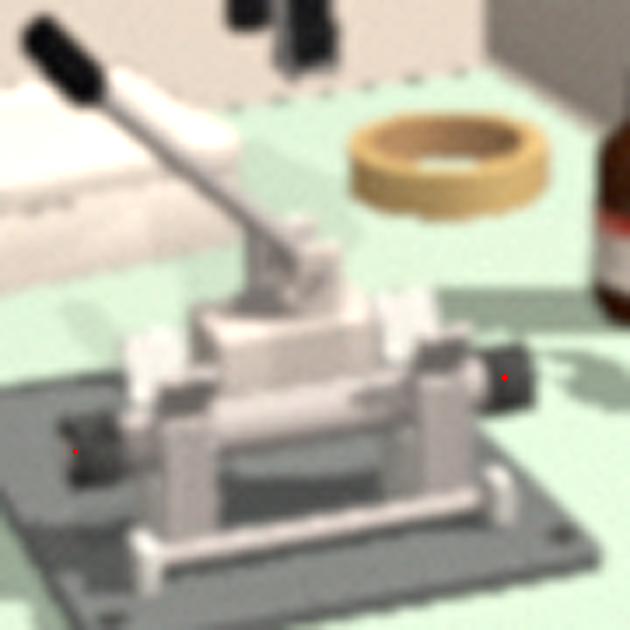

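The side view shows the column seated behind both jaw noses, at (185,395) and (445,355), with the nuts at (92,447) and (508,378). It lies about 4 mm toward +x and level with the seat, inside tolerance. Now I go above the lever handle with the fingers shut.

Emit:
arm_command --motion '[{"x": -0.006, "y": 0.008, "z": -0.002, "roll": 0, "fingers": 0}, {"x": -0.006, "y": 0.014, "z": -0.004, "roll": 0, "fingers": 0}, {"x": 0, "y": 0.02, "z": -0.006, "roll": 0, "fingers": 0}, {"x": 0, "y": 0.022, "z": -0.007, "roll": 0, "fingers": 0}, {"x": 0, "y": 0.022, "z": -0.008, "roll": 0, "fingers": 0}, {"x": 0, "y": 0.02, "z": -0.007, "roll": 0, "fingers": 0}, {"x": 0, "y": 0.014, "z": -0.005, "roll": 0, "fingers": 0}, {"x": 0, "y": 0.008, "z": -0.003, "roll": 0, "fingers": 0}, {"x": 0, "y": 0.003, "z": -0.001, "roll": 0, "fingers": 0}, {"x": 0, "y": 0, "z": 0, "roll": 0, "fingers": 0}, {"x": 0, "y": 0, "z": 0, "roll": 0, "fingers": 0}]'

```text
clock: 13.78
eef_pos: [0.5253, 0.2739, 0.2019]
tool_rot: [0.018, 0.696, -0.021, 0.718]
ft_force: [0.2, 0.2, -1.1]
grip_width: -0.0002
```

```bash
python3 -c "
from rel import *
rel((.531,.268,.18),-.052)
c=cam('side'); f=cv2.cvtColor(c['frame'],cv2.COLOR_RGB2BGR)
x0,y0,w,h,k=210,110,110,100,6
cv2.imwrite(f'pics/side8.png',cv2.convertScaleAbs(cv2.resize(f[y0:y0+h,x0:x0+w],None,fx=k,fy=k,interpolation=cv2.INTER_CUBIC),alpha=1.5))
"
```

```text
t 13.78 p [0.5253 0.2739 0.2019] w -0.0002 F [ 0.2  0.2 -1.1] j [ 0.49  0.42  0.18  1.31 -0.02  0.55]
axes x [ 0.031 -0.006 -0.999] y [ 0.055  0.998 -0.004] z [ 0.998 -0.055  0.032]
roll option -0.0032
roll option 3.1384
shift tool [ 0.0221 -0.0054  0.0053]
```

View pics/side8.png

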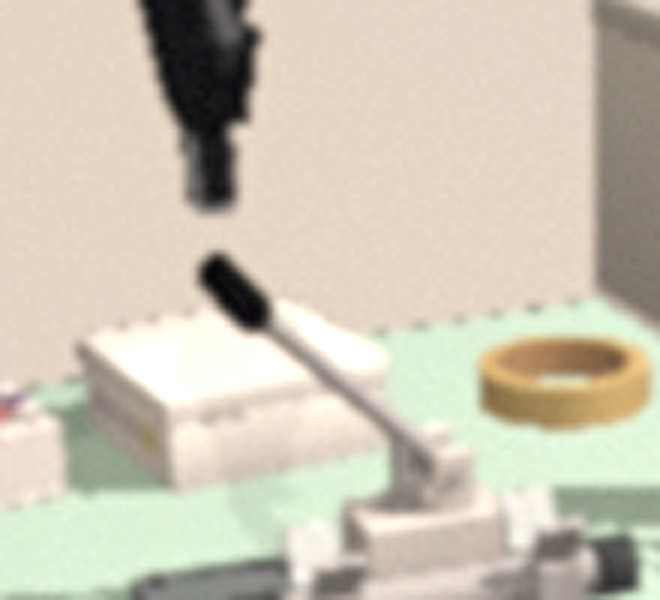

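Emit:
arm_command --motion '[{"x": 0.004, "y": -0.002, "z": 0.002, "roll": 0, "fingers": 0}, {"x": 0.006, "y": -0.002, "z": 0.002, "roll": 0, "fingers": 0}, {"x": 0.006, "y": -0.001, "z": 0.001, "roll": 0, "fingers": 0}, {"x": 0.004, "y": 0, "z": 0, "roll": 0, "fingers": 0}, {"x": 0.003, "y": 0, "z": 0, "roll": 0, "fingers": 0}]'

```text
clock: 14.25
eef_pos: [0.5331, 0.2641, 0.1775]
tool_rot: [0.02, 0.695, -0.024, 0.718]
ft_force: [0.1, -0.7, -0.9]
grip_width: -0.0001
```

Emit:
arm_command --motion '[{"x": 0.004, "y": 0, "z": 0, "roll": 0, "fingers": 0}]'

```text
clock: 14.33
eef_pos: [0.5329, 0.2637, 0.1732]
tool_rot: [0.02, 0.696, -0.024, 0.718]
ft_force: [-11.6, 0.3, 17.3]
grip_width: -0.0004
```

Emit:
arm_command --motion '[{"x": 0.004, "y": 0, "z": -0.001, "roll": 0, "fingers": 0}]'

```text
clock: 14.42
eef_pos: [0.5297, 0.2639, 0.17]
tool_rot: [0.021, 0.697, -0.023, 0.716]
ft_force: [-14.5, 0.5, 19.2]
grip_width: 0.0001
```

```bash
cat > lev.py <<'E'
from rel import *
H=np.array([.630,.263,.065])
def lev():
    rel()
    o=get_obs(); p=o['eef_pos']; a=np.arcsin((p[2]-.01-.065)/.14) ; print('angle lever',.785-a,'expected x',.630-.14*np.cos(a))
    M=R.from_quat(o['tool_rot']).as_matrix()
    for q in(.1,.2,.4,.6,.8,.9):
        b=.785-q; print(q,(M.T@(np.array([.630-.14*np.cos(b),.268,.075+.14*np.sin(b)])-p)).round(4))
lev()
E
python3 lev.py
```

```text
t 14.42 p [0.5297 0.2639 0.17  ] w 0.0001 F [-14.5   0.5  19.2] j [ 0.47  0.44  0.12  1.24 -0.02  0.53]
axes x [ 0.027 -0.004 -1.   ] y [ 0.062  0.998 -0.003] z [ 0.998 -0.062  0.027]
angle lever 0.03878417546074575 expected x 0.5272031709691355
0.1 [ 0.0062  0.0036 -0.0085]
0.2 [ 0.0173  0.0032 -0.0171]
0.4 [ 0.0416  0.0024 -0.0308]
0.6 [ 0.0682  0.002  -0.0394]
0.8 [ 0.096   0.002  -0.0425]
0.9 [ 0.11    0.002  -0.0419]
```

Emit:
arm_command --motion '[{"x": 0.006, "y": 0.001, "z": -0.008, "roll": 0, "fingers": 0}, {"x": 0.008, "y": 0.001, "z": -0.008, "roll": 0, "fingers": 0}]'

```text
clock: 14.58
eef_pos: [0.5163, 0.2661, 0.1584]
tool_rot: [0.021, 0.695, -0.024, 0.718]
ft_force: [2.2, -2.4, 4.0]
grip_width: 0.0001
```

```bash
python3 lev.py
```

```text
t 14.58 p [0.5163 0.2661 0.1584] w 0.0001 F [ 2.2 -2.4  4. ] j [ 0.49  0.42  0.06  1.19 -0.02  0.55]
axes x [ 0.033 -0.004 -0.999] y [ 0.064  0.998 -0.002] z [ 0.997 -0.063  0.033]
angle lever 0.14690892957713242 expected x 0.5175471980265466
0.1 [-0.005   0.0022  0.0054]
0.2 [ 0.006   0.0017 -0.0033]
0.4 [ 0.0303  0.0009 -0.0171]
0.6 [ 0.0568  0.0005 -0.0259]
0.8 [ 0.0846  0.0004 -0.0291]
0.9 [ 0.0986  0.0005 -0.0287]
```

Emit:
arm_command --motion '[{"x": 0.008, "y": 0, "z": -0.005, "roll": 0, "fingers": 0}, {"x": 0.008, "y": 0, "z": -0.005, "roll": 0, "fingers": 0}, {"x": 0.008, "y": 0, "z": -0.004, "roll": 0, "fingers": 0}, {"x": 0.008, "y": 0, "z": -0.003, "roll": 0, "fingers": 0}, {"x": 0.008, "y": 0, "z": -0.003, "roll": 0, "fingers": 0}]'

```text
clock: 15.0
eef_pos: [0.4944, 0.2672, 0.1228]
tool_rot: [0.022, 0.694, -0.022, 0.719]
ft_force: [-3.7, -0.6, 7.1]
grip_width: 0.0001
```

```bash
python3 lev.py
```

```text
t 15.0 p [0.4944 0.2672 0.1228] w 0.0001 F [-3.7 -0.6  7.1] j [ 0.51  0.41 -0.05  1.08 -0.02  0.57]
axes x [ 0.035 -0.001 -0.999] y [0.063 0.998 0.001] z [ 0.997 -0.063  0.035]
angle lever 0.4364053361519252 expected x 0.49842048595390465
0.1 [-0.0398  0.0025  0.0284]
0.2 [-0.0288  0.002   0.0198]
0.4 [-0.0046  0.0012  0.0059]
0.6 [ 0.022   0.0006 -0.0029]
0.8 [ 0.0497  0.0004 -0.0062]
0.9 [ 0.0637  0.0005 -0.0058]
```

Emit:
arm_command --motion '[{"x": 0.008, "y": 0, "z": 0, "roll": 0, "fingers": 0}, {"x": 0.009, "y": 0, "z": -0.001, "roll": 0, "fingers": 0}, {"x": 0.009, "y": 0, "z": -0.001, "roll": 0, "fingers": 0}, {"x": 0.009, "y": 0, "z": -0.001, "roll": 0, "fingers": 0}, {"x": 0.008, "y": 0, "z": 0, "roll": 0, "fingers": 0}]'

```text
clock: 15.42
eef_pos: [0.4853, 0.2679, 0.0831]
tool_rot: [0.022, 0.697, -0.02, 0.716]
ft_force: [-5.3, -1.4, 9.7]
grip_width: 0.0002
```

```bash
python3 lev.py
```

```text
t 15.42 p [0.4853 0.2679 0.0831] w 0.0002 F [-5.3 -1.4  9.7] j [ 0.51  0.44 -0.12  0.99 -0.01  0.57]
axes x [ 0.026  0.003 -1.   ] y [0.06  0.998 0.005] z [ 0.998 -0.06   0.026]
angle lever 0.7268018559939805 expected x 0.49023702476555747
0.1 [-0.0794  0.0026  0.0383]
0.2 [-0.0684  0.0021  0.0297]
0.4 [-0.044   0.0012  0.016 ]
0.6 [-0.0174  0.0006  0.0075]
0.8 [0.0104 0.0003 0.0044]
0.9 [0.0243 0.0003 0.0049]
```

Emit:
arm_command --motion '[{"x": 0.007, "y": 0, "z": 0.001, "roll": 0, "fingers": 0}, {"x": 0.007, "y": 0, "z": 0.001, "roll": 0, "fingers": 0}, {"x": 0.006, "y": 0, "z": 0.001, "roll": 0, "fingers": 0}]'

```text
clock: 15.67
eef_pos: [0.4841, 0.268, 0.0643]
tool_rot: [0.022, 0.7, -0.019, 0.714]
ft_force: [-3.6, -1.8, 9.4]
grip_width: -0.0002
```

Emit:
arm_command --motion '[{"x": 0.006, "y": 0, "z": 0.001, "roll": 0, "fingers": 0}]'

```text
clock: 15.75
eef_pos: [0.4842, 0.268, 0.0589]
tool_rot: [0.022, 0.7, -0.018, 0.713]
ft_force: [-4.7, -2.1, 9.0]
grip_width: 0.0002
```

Emit:
arm_command --motion '[{"x": 0.005, "y": 0, "z": 0.001, "roll": 0, "fingers": 0}]'

```text
clock: 15.83
eef_pos: [0.4845, 0.2681, 0.0563]
tool_rot: [0.022, 0.701, -0.018, 0.713]
ft_force: [-14.8, -7.3, 43.4]
grip_width: 0.0001
```

```bash
python3 lev.py
```

```text
t 15.83 p [0.4845 0.2681 0.0563] w 0.0001 F [-14.8  -7.3  43.4] j [ 0.51  0.47 -0.15  0.94 -0.    0.56]
axes x [ 0.018  0.006 -1.   ] y [0.057 0.998 0.007] z [ 0.998 -0.057  0.017]
angle lever 0.9187137997612562 expected x 0.4912496929735404
0.1 [-0.1066  0.0027  0.0389]
0.2 [-0.0954  0.0022  0.0304]
0.4 [-0.071   0.0013  0.0169]
0.6 [-0.0443  0.0006  0.0086]
0.8 [-0.0165  0.0003  0.0058]
0.9 [-0.0025  0.0003  0.0064]
```

At the stop: tip z = 0.056 (0.057 expected) and 43 N. I hold for one row, look, then ease back up.

Emit:
arm_command --motion '[{"x": 0.001, "y": 0, "z": 0.002, "roll": 0, "fingers": 0}]'

```text
clock: 15.92
eef_pos: [0.4845, 0.268, 0.058]
tool_rot: [0.023, 0.702, -0.017, 0.712]
ft_force: [-12.3, -3.1, 16.8]
grip_width: -0.0003
```

```bash
python3 lev.py|head -3; python3 -c "
from h import *
c=cam('side'); f=cv2.cvtColor(c['frame'],cv2.COLOR_RGB2BGR)
x0,y0,w,h,k=210,110,110,130,5
cv2.imwrite(f'pics/side9.png',cv2.convertScaleAbs(cv2.resize(f[y0:y0+h,x0:x0+w],None,fx=k,fy=k,interpolation=cv2.INTER_CUBIC),alpha=1.5))
"
```

```text
t 15.92 p [0.4845 0.268  0.058 ] w -0.0003 F [-12.3  -3.1  16.8] j [ 0.51  0.47 -0.15  0.94 -0.    0.56]
axes x [ 0.015  0.007 -1.   ] y [0.056 0.998 0.008] z [ 0.998 -0.056  0.015]
angle lever 0.9065542594324186 expected x 0.4910330077902698
```

View pics/side9.png

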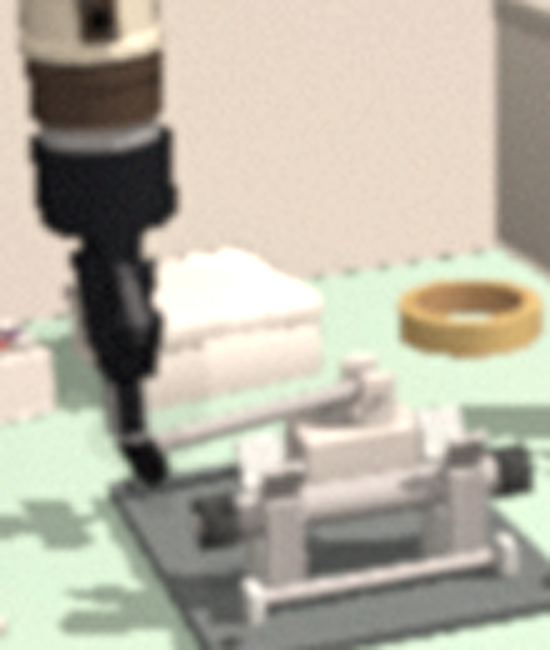

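The lever is fully down: the arm is slightly below level and the tip is on the handle at about (140,445). Easing up.

Emit:
arm_command --motion '[{"x": -0.003, "y": 0, "z": 0.001, "roll": 0, "fingers": 0}, {"x": -0.005, "y": 0, "z": 0.001, "roll": 0, "fingers": 0}, {"x": -0.006, "y": 0, "z": 0.001, "roll": 0, "fingers": 0}, {"x": -0.006, "y": 0, "z": 0.001, "roll": 0, "fingers": 0}]'

```text
clock: 16.3
eef_pos: [0.4854, 0.2679, 0.0821]
tool_rot: [0.023, 0.702, -0.016, 0.711]
ft_force: [-0.8, -0.8, 5.6]
grip_width: 0.0004
```

```bash
python3 lev.py
```

```text
t 16.3 p [0.4854 0.2679 0.0821] w 0.0004 F [-0.8 -0.8  5.6] j [ 0.5   0.44 -0.11  1.    0.    0.56]
axes x [ 0.013  0.01  -1.   ] y [0.055 0.998 0.01 ] z [ 0.998 -0.055  0.012]
angle lever 0.7343142646627909 expected x 0.4901797945670463
0.1 [-0.081   0.0029  0.0371]
0.2 [-0.0699  0.0023  0.0287]
0.4 [-0.0453  0.0013  0.0154]
0.6 [-0.0186  0.0006  0.0072]
0.8 [0.0093 0.0002 0.0045]
0.9 [0.0232 0.0001 0.0052]
```

Emit:
arm_command --motion '[{"x": -0.006, "y": 0, "z": 0.002, "roll": 0, "fingers": 0}, {"x": -0.006, "y": 0, "z": 0.002, "roll": 0, "fingers": 0}, {"x": -0.006, "y": 0, "z": 0.002, "roll": 0, "fingers": 0}, {"x": -0.006, "y": 0, "z": 0.002, "roll": 0, "fingers": 0}]'

```text
clock: 16.63
eef_pos: [0.4917, 0.2676, 0.1101]
tool_rot: [0.023, 0.703, -0.015, 0.711]
ft_force: [-0.3, -1.2, 4.9]
grip_width: -0.0001
```

```bash
python3 lev.py
```

```text
t 16.63 p [0.4917 0.2676 0.1101] w -0.0001 F [-0.3 -1.2  4.9] j [ 0.5   0.42 -0.06  1.07  0.    0.55]
axes x [ 0.012  0.012 -1.   ] y [0.054 0.998 0.012] z [ 0.998 -0.054  0.012]
angle lever 0.5312390759039589 expected x 0.49448348544205983
0.1 [-0.0531  0.0026  0.0304]
0.2 [-0.0419  0.0021  0.022 ]
0.4 [-0.0173  0.0011  0.0087]
0.6 [0.0094 0.0003 0.0006]
0.8 [ 0.0372 -0.0002 -0.0021]
0.9 [ 0.0512 -0.0003 -0.0014]
```

Emit:
arm_command --motion '[{"x": -0.006, "y": 0, "z": 0.003, "roll": 0, "fingers": 0}, {"x": -0.006, "y": 0, "z": 0.003, "roll": 0, "fingers": 0}, {"x": -0.006, "y": 0, "z": 0.003, "roll": 0, "fingers": 0}, {"x": -0.006, "y": 0, "z": 0.004, "roll": 0, "fingers": 0}]'

```text
clock: 16.97
eef_pos: [0.5042, 0.267, 0.1379]
tool_rot: [0.024, 0.703, -0.014, 0.711]
ft_force: [-2.5, -0.2, 3.9]
grip_width: -0.0001
```

```bash
python3 lev.py
```

```text
t 16.97 p [0.5042 0.267  0.1379] w -0.0001 F [-2.5 -0.2  3.9] j [0.48 0.42 0.01 1.14 0.01 0.54]
axes x [ 0.012  0.014 -1.   ] y [0.053 0.999 0.014] z [ 0.999 -0.053  0.012]
angle lever 0.3193855307797469 expected x 0.5049035803176778
0.1 [-0.0255  0.0023  0.0176]
0.2 [-0.0143  0.0017  0.0092]
0.4 [ 0.0102  0.0007 -0.0041]
0.6 [ 0.037  -0.0001 -0.0123]
0.8 [ 0.0648 -0.0007 -0.015 ]
0.9 [ 0.0788 -0.0008 -0.0143]
```

Emit:
arm_command --motion '[{"x": -0.005, "y": 0, "z": 0.004, "roll": 0, "fingers": 0}, {"x": -0.005, "y": 0, "z": 0.004, "roll": 0, "fingers": 0}, {"x": -0.005, "y": 0, "z": 0.004, "roll": 0, "fingers": 0}, {"x": -0.005, "y": 0, "z": 0.004, "roll": 0, "fingers": 0}, {"x": -0.005, "y": 0, "z": 0.004, "roll": 0, "fingers": 0}]'

```text
clock: 17.38
eef_pos: [0.525, 0.2659, 0.166]
tool_rot: [0.024, 0.703, -0.013, 0.711]
ft_force: [-0.2, 0.7, 2.2]
grip_width: -0.0003
```

```bash
python3 lev.py|head -3
```

```text
t 17.38 p [0.525  0.2659 0.166 ] w -0.0003 F [-0.2  0.7  2.2] j [0.46 0.44 0.11 1.23 0.01 0.52]
axes x [ 0.011  0.015 -1.   ] y [0.052 0.999 0.016] z [ 0.999 -0.052  0.01 ]
angle lever 0.07767565460390058 expected x 0.5235855462128453
```

Emit:
arm_command --motion '[{"x": -0.004, "y": 0, "z": 0.003, "roll": 0, "fingers": 0}, {"x": -0.004, "y": 0, "z": 0.002, "roll": 0, "fingers": 0}, {"x": -0.004, "y": 0, "z": 0, "roll": 0, "fingers": 0}, {"x": -0.004, "y": 0, "z": 0, "roll": 0, "fingers": 0}, {"x": -0.006, "y": 0, "z": 0, "roll": 0, "fingers": 0}, {"x": -0.01, "y": 0, "z": 0, "roll": 0, "fingers": 0}, {"x": -0.015, "y": 0, "z": 0, "roll": 0, "fingers": 0}, {"x": -0.015, "y": 0, "z": 0, "roll": 0, "fingers": 0}, {"x": -0.015, "y": 0, "z": 0, "roll": 0, "fingers": 0}, {"x": -0.008, "y": 0, "z": 0, "roll": 0, "fingers": 0}, {"x": 0, "y": 0, "z": 0, "roll": 0, "fingers": 0}, {"x": 0, "y": 0, "z": 0, "roll": 0, "fingers": 0}]'

```text
clock: 18.38
eef_pos: [0.5295, 0.2634, 0.2561]
tool_rot: [0.023, 0.704, -0.014, 0.709]
ft_force: [0.1, -0.1, 0.1]
grip_width: -0.0
```

```bash
python3 -c "
from rel import *
rel()
c=cam('side'); f=cv2.cvtColor(c['frame'],cv2.COLOR_RGB2BGR)
x0,y0,w,h,k=210,110,110,130,5
cv2.imwrite(f'pics/side10.png',cv2.convertScaleAbs(cv2.resize(f[y0:y0+h,x0:x0+w],None,fx=k,fy=k,interpolation=cv2.INTER_CUBIC),alpha=1.5))
save(c,'side10f.png')
t=cam('top'); save(t,'top10.png')
"
```

```text
t 18.38 p [0.5295 0.2634 0.2561] w -0.0 F [ 0.1 -0.1  0.1] j [0.46 0.41 0.31 1.46 0.01 0.51]
axes x [ 0.008  0.012 -1.   ] y [0.053 0.999 0.012] z [ 0.999 -0.053  0.007]
```

View pics/side10.png

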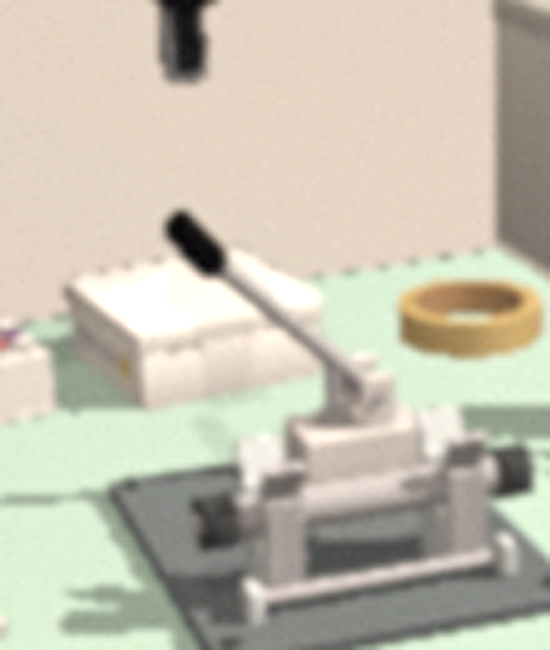

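View pics/top10.png

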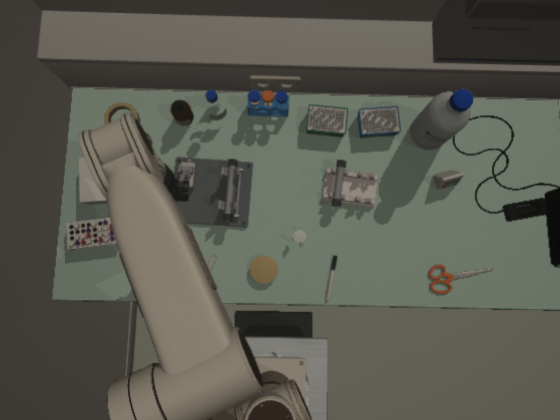

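View pics/side10f.png

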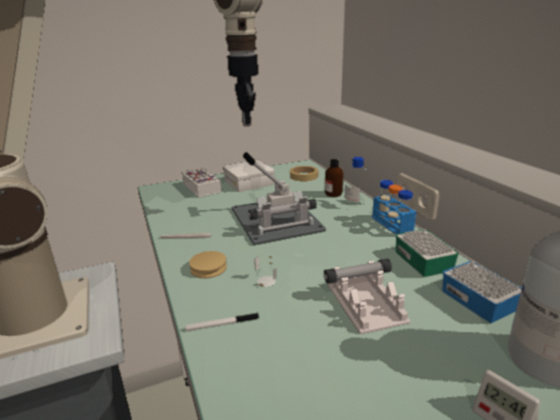

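The lever is back up, with the handle at (196,243) in the zoom. Before handing in I measure the column's ends in the clip.

```bash
python3 - <<'E'
from h import *
c=cam('top');g=c['frame'].astype(int)
f=cv2.cvtColor(c['frame'],cv2.COLOR_RGB2BGR)
cv2.imwrite('pics/top11.png',cv2.convertScaleAbs(cv2.resize(f[150:230,205:255],None,fx=7,fy=7,interpolation=cv2.INTER_CUBIC),alpha=1.7))
th=-.053;r=np.array([[np.cos(th),-np.sin(th)],[np.sin(th),np.cos(th)]]);t=np.array([.5736,.1623])
for box in((222,152,248,172),(218,208,244,228)):
    x0,y0,x1,y1=box; m=(g[y0:y1,x0:x1].max(2)<42).astype(np.uint8)
    n,l,st,ce=cv2.connectedComponentsWithStats(m)
    for i in range(1,n):
        if st[i,4]>8: p=onz(c,*(ce[i]+[x0,y0]),.06); print(st[i],(ce[i]+[x0,y0]).round(1),p.round(4),'st',(r.T@(p[:2]-t)).round(4))
E
```

```text
[7 8 3 4 9] [230.1 161.3] [0.6579 0.1371 0.06  ] st [ 0.0856 -0.0207]
[ 5  6  5  7 20] [224.4 216.4] [0.4936 0.1473 0.06  ] st [-0.0791 -0.0192]
[11  6  4  7 22] [230.9 217.4] [0.4913 0.1284 0.06  ] st [-0.0804 -0.0382]
```

View pics/top11.png

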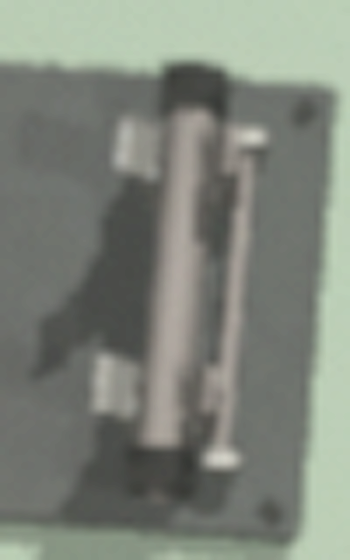

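```bash
python3 - <<'E'
from h import *
c=cam('top')
th=-.053;r=np.array([[np.cos(th),-np.sin(th)],[np.sin(th),np.cos(th)]]);t=np.array([.5736,.1623])
for u,v in((196,88),(160,472),(178,280),(136,120),(136,180),(112,355),(112,415)):
    z=.06 if u>150 else .095
    p=onz(c,(u+.5)/7-.5+205,(v+.5)/7-.5+150,z); print((u,v),p.round(4),(r.T@(p[:2]-t)).round(4))
E
```

```text
(196, 88) [0.6557 0.1297 0.06  ] [ 0.0837 -0.0282]
(160, 472) [0.4921 0.1384 0.06  ] [-0.0801 -0.0282]
(178, 280) [0.5731 0.1341 0.06  ] [ 0.001  -0.0282]
(136, 120) [0.6329 0.1503 0.095 ] [ 0.0598 -0.0088]
(136, 180) [0.6077 0.1493 0.095 ] [ 0.0348 -0.0112]
(112, 355) [0.535 0.156 0.095] [-0.0383 -0.0083]
(112, 415) [0.5104 0.155  0.095 ] [-0.0627 -0.0106]
```

The column's centre lies 1 to 4 mm from the seat along its axis, parallel within about 0.01 rad, with the nuts outside both towers. The arm is clear, so I'm handing in.

```bash
python3 -c "
from workcell import *
print(job_done())"
```

```text
the job is handed in; nothing more can be done
None
```

I seated the long column in the clip, pulled the pump lever down to its stop, eased it back up, and handed the job in at about 18.6 s. `job_done()` gives no verdict, so everything below is from my own checks.

**Clip:** Pushing past the jaw peaked at about 25 N, more than the 12–22 N expected. The force then fell away, and the column stopped on the saddles with its centre at about 60 mm height. I pressed it there with about 40 N before releasing.
- **Camera check:** The column lies parallel to the clip within about 0.01 rad and at seat height. Both jaw noses look closed over it.
- **Disagreement:** The top view puts the column's centre 1–3 mm from the seat along its axis, and the side view about 4 mm. Both are inside the 12 mm limit. My estimate of the station's y position also varied by 1–4 mm between features.

**Lever:** It went down to its stop, at about 0.9 rad judged from the fingertip height, with 43 N at the stop. It came back up at about 0.5 rad/s with the fingers pressing on the handle until the last few millimetres. The last image shows it fully up. I could not read the jaw or lever joints directly.

**The rest:** The short column and the beaker look unmoved in the last images, judged by eye. The arm was clear at hand-in, with about 0.1 N on the wrist.

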